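# Take the shade boards off their locked display rack

## Task

Clear the counter display: pull the ball-lock pin up out of the keeper strip, slide the strip open, then take every shade board off its headed stud by raising it along its keyhole slot to the wide end and drawing it off, and stand it upright in the filing stand, one board to a slot. When all the boards are filed, slide the empty keeper strip fully home and push the pin fully down through it again. Leave the other things on the counter where they are and the stand upright.

Things in the scene. Friction and masses are not known exactly. Their poses are not given: they have to be found in the camera images.
- rack: Wooden display rack, fixed to the counter, 410 mm wide. Origin on the counter below the middle of the front face of its upright back board; x points into the board (away from the robot), y along the board to the left, z up. The board is 16 mm thick (x 0 to 16 mm) and its top edge is 143 mm high; the foot is 14 mm thick and reaches 48 mm in front of the board's face.
- stud_0 (a point): Middle of the shank of headed stud 0 (y = -104 mm in the rack frame, 111 mm above the counter). Shank 8 mm thick and 14 mm long, pointing straight out of the board (rack -x), then a round head 17 mm across and 4 mm thick, whose face is 18 mm in front of the board.
- stud_1 (a point): Middle of the shank of headed stud 1 (y = 0 mm in the rack frame, 111 mm above the counter). Shank 8 mm thick and 14 mm long, pointing straight out of the board (rack -x), then a round head 17 mm across and 4 mm thick, whose face is 18 mm in front of the board.
- stud_2 (a point): Middle of the shank of headed stud 2 (y = 104 mm in the rack frame, 111 mm above the counter). Shank 8 mm thick and 14 mm long, pointing straight out of the board (rack -x), then a round head 17 mm across and 4 mm thick, whose face is 18 mm in front of the board.
- board_0: Shade board, plain light wood, 120 g, may be absent; all alike; hangs at first on stud 0. 10 mm thick (its x), lower part 70 mm wide (its y) and 95 mm high, then in the middle a neck 24 mm wide up to 159 mm; grip the neck across its thickness from above. Origin at the middle of the lower edge, at mid-thickness; z runs up the neck, x points to the back.
- board_1: Shade board, plain light wood, 120 g, may be absent; all alike; hangs at first on stud 1. 10 mm thick (its x), lower part 70 mm wide (its y) and 95 mm high, then in the middle a neck 24 mm wide up to 159 mm; grip the neck across its thickness from above. Origin at the middle of the lower edge, at mid-thickness; z runs up the neck, x points to the back.
- board_2: Shade board, plain light wood, 120 g, may be absent; all alike; hangs at first on stud 2. 10 mm thick (its x), lower part 70 mm wide (its y) and 95 mm high, then in the middle a neck 24 mm wide up to 159 mm; grip the neck across its thickness from above. Origin at the middle of the lower edge, at mid-thickness; z runs up the neck, x points to the back.
- keyhole_0 (a point): Centre of the wide end of board 0's keyhole (26 mm across, right through, 38 mm above the board's origin); from it a slot 11 mm wide runs up. Hanging, the stud's shank is at the slot's top, 28 mm above this point. With the board raised 28 mm (25 to 31) the head is in the wide end and the board can be drawn off forward (rack -x) by 25 mm or more.
- keyhole_1 (a point): Centre of the wide end of board 1's keyhole (26 mm across, right through, 38 mm above the board's origin); from it a slot 11 mm wide runs up. Hanging, the stud's shank is at the slot's top, 28 mm above this point. With the board raised 28 mm (25 to 31) the head is in the wide end and the board can be drawn off forward (rack -x) by 25 mm or more.
- keyhole_2 (a point): Centre of the wide end of board 2's keyhole (26 mm across, right through, 38 mm above the board's origin); from it a slot 11 mm wide runs up. Hanging, the stud's shank is at the slot's top, 28 mm above this point. With the board raised 28 mm (25 to 31) the head is in the wide end and the board can be drawn off forward (rack -x) by 25 mm or more.
- keeper (a joint): Slide of the keeper strip along the rack's +y, in m: 0 home, 0.028 fully open (end stops). Needs about 3 N, stays put; locked (3 mm play) while the pin is down. A flat bar on the rack's top edge (its top 152 mm up) with three 16 mm wide tabs that at home reach over the boards' shoulders, 24 mm to the +y side of each stud, and stop them rising; open, 52 mm, in the gaps.
- keeper_grip (a point): Black upright grip at the +y end of the keeper strip, moving with it: 12 mm thick along rack y, 26 mm along rack x, from 152 to 200 mm above the counter; this point lies on its centre line, 16 mm below its top.
- pin (a joint): Height of the ball-lock pin in m: 0 fully down, 0.030 fully up. A spring ball holds it down: pulling it past the detent (met at about 0.002 going up, 0.014 going down) takes 6 to 10 N, pushing it back the same. It is clear of the keeper from 0.013 on; it is captive and stays where it is left. It goes down only with the keeper within 3 mm of home.
- pin_grip (a point): Middle of the pin's black round knob, 25 mm across and 34 mm high, at the -y end of the rack (y = -172 mm, 10 mm behind the board's front face); this point is 15 mm below the knob's top, and 187 mm above the counter when the pin is down. It may be gripped from above in any direction.
- stand: Plywood filing stand standing loose on the counter, 0.9 kg, 192 mm (its x) by 94 mm (its y), side walls 80 mm high. Origin at the middle of its underside. Three slots, one behind the other along its x.
- slot_0 (a point): Middle of the floor of slot 0 of the stand (x = -64 mm, 8 mm above the counter). The slot is 22 mm wide along the stand's x and 80 mm long along its y, its partitions reach 68 mm above this point. A board stands in it with its faces across the stand's x and its neck up, either face forward.
- slot_1 (a point): Middle of the floor of slot 1 of the stand (x = 0 mm, 8 mm above the counter). The slot is 22 mm wide along the stand's x and 80 mm long along its y, its partitions reach 68 mm above this point. A board stands in it with its faces across the stand's x and its neck up, either face forward.
- slot_2 (a point): Middle of the floor of slot 2 of the stand (x = 64 mm, 8 mm above the counter). The slot is 22 mm wide along the stand's x and 80 mm long along its y, its partitions reach 68 mm above this point. A board stands in it with its faces across the stand's x and its neck up, either face forward.
- mushroom: Wooden darning mushroom, 63 mm across, 101 mm high; a bystander. Origin at its underside.
- tin: Flat round tin, 64 mm across, 25 mm high; a bystander.
- flat_carton: Small flat carton, 45x66x30 mm; a bystander.
- tape: Roll of tape lying flat, 104 mm across, 25 mm high; a bystander.
- tall_carton: Small upright carton, 30x56x85 mm; a bystander.
- spool: Spool of sewing thread, 31 mm across, 52 mm high; a bystander.

How it is judged:
On the way, in this order (a step that is already met when the one before it is completed fails the run):
1. the pin is pulled up, clear of the keeper strip (value of joint pin above 0.013 m), for 0.2 s.
2. the keeper strip is slid open (value of joint keeper above 0.022 m), for 0.2 s.
3. every board stands released in a slot of the stand ((x of board_0 in the frame of slot_0 between -0.012 and 0.012 m or x of board_0 in the frame of slot_1 between -0.012 and 0.012 m or x of board_0 in the frame of slot_2 between -0.012 and 0.012 m) and y of board_0 in the frame of stand between -0.02 and 0.02 m and z of board_0 in the frame of stand between 0 and 0.018 m and angle between each of board_0, board_1, board_2's own z axis and vertical below 0.35 rad and contact force between each of board_0, board_1, board_2 and the fingers below 0.1 N and (x of board_1 in the frame of slot_0 between -0.012 and 0.012 m or x of board_1 in the frame of slot_1 between -0.012 and 0.012 m or x of board_1 in the frame of slot_2 between -0.012 and 0.012 m) and y of board_1 in the frame of stand between -0.02 and 0.02 m and z of board_1 in the frame of stand between 0 and 0.018 m and (x of board_2 in the frame of slot_0 between -0.012 and 0.012 m or x of board_2 in the frame of slot_1 between -0.012 and 0.012 m or x of board_2 in the frame of slot_2 between -0.012 and 0.012 m) and y of board_2 in the frame of stand between -0.02 and 0.02 m and z of board_2 in the frame of stand between 0 and 0.018 m), for 0.2 s.
4. the keeper strip is home again (value of joint keeper below 0.005 m), for 0.2 s.
At the end, for the whole second after the job is handed in: Every board stands neck up (within 0.35 rad of vertical) in a slot of the stand (within 12 mm of the slot's middle, 20 mm along it, less than 10 mm off the slot's floor), released and at rest; the keeper strip is home (within 5 mm) and the pin is down (within 3 mm); the stand stands flat (all of step 3 and value of joint keeper below 0.005 m and value of joint pin below 0.003 m and angle between stand's own z axis and vertical below 0.1 rad and linear speed of each of board_0, board_1, board_2 below 0.03 m/s and horizontal distance between board_0 and board_1 above 0.035 m and horizontal distance between each of board_0, board_1 and board_2 above 0.035 m); the robot touches nothing.
It fails at once if a bystander is shifted more than 40 mm or knocked over (distance of any of mushroom, tin, flat_carton, tape, tall_carton, spool from where it was at the start of the episode above 0.04 m or angle between any of mushroom, tin, flat_carton, tape, tall_carton, spool's own z axis and vertical above 0.6 rad).
Of board_0, board_1, board_2 only 2 to 3 are there at a start; the rules pass over those that are not, and their reading is None.
At some moment in a run one of stand may be knocked a few centimetres aside while the robot is not near it.
Once in a run the grip may slacken for a moment while it holds something.
It also fails if it takes over 192 s, if anything falls off the work surface, if the arm or the gripper's body presses on something with over 40 N, if the wrist force passes 120 N, or if a joint passes its speed limit or range.

## Robot

A 6-joint arm with a two-finger parallel gripper is mounted at the origin on the work surface; the furniture and walls round the work are solid. World frame = base frame: x ahead of the robot, y to its left, z up, the work surface at z = 0. Lengths are in m, angles in rad, forces in N, time in s.
With the tool pointing down it reaches from about 0.3 to 0.75 m from the base axis. Payload 8.5 kg.
Tool frame: the origin (TCP) lies on the front face of the gripper's body, between the roots of the fingers; the fingertips stand 73 mm ahead of it and the grasp point (between the pads) lies 54 mm ahead of it; z points along the fingers, y is the direction in which the jaws open and shut (so a half turn about z gives the same grasp; the last joint's range is limited). The gripper opens to 85 mm and grips with 20 to 120 N. Pads are 22 mm wide; open, the fingers measure 114 mm over their backs; the gripper's body (76 mm by 85 mm) begins 54 mm behind the grasp point. The pads swing forward as they close: fully open they stand 13 mm farther back than shut.
Start: joints at [0.909, 0.381, 1.297, -0, 1.464, -0.215], TCP at [0.238, 0.496, 0.304] pointing down, gripper open.
Joint ranges: [-3.11, 3.11], [-0.89, 2.33], [0.22, 2.48], [-1.42, 4.56], [0.17, 2.85], [-2.88, 2.88]. Speed limits (rad/s): [2.39, 2.39, 3.14, 3.14, 3.14, 3.14].

## Interface

Orientations are given as a unit quaternion [w, x, y, z].
In Python, from workcell import bot gives the robot as it stands.
- The arm moves only by the tool apply_moves, never from a script. Its argument "moves" is a list of rows, each an object with "claw": the closure in counts, from 0 (fully open) to 255 (shut); "dp": the shift along the tool's x, y, z in cm, a list of three; "turn": the turn about the tool's z in rad. A call has 1 to 20 rows; each row shifts and turns the pose as measured when the row begins, along the tool's axes as they then stand; what a row does not reach is not made up. A row lasts 1/12 s, in which the tool goes at most 41.7 mm and 7.16 degrees, less where a joint would pass 70% of its speed; a pose out of reach is approached as far as the arm can. A call with a gripper value outside its range is refused whole. The fingers move at their own pace and stop on an object; "grip_force" is the grip in N (left out, the last holds). Time passes only in rows, so rows that do not move let the fingers close. It gives the time, the measured TCP pose, the force and the opening at its end, in the units of the state.
- bot.read_state(): the state, without advancing time (a new reading comes with each control period).
- bot.snapshot(name): name is "scene" or "top" or "wrist"; returns a dict with "pixels" (400x640x3 uint8, red, green, blue), "range_z" (400x640 float32, m along the optical axis (not along the pixel's ray), 0 where there is no reading), "K" (3x3 intrinsics, pixels), "k1" (the pictures are not rectified: a ray, as slopes to the right and down, at radius r is drawn at 1 + k1 r^2 times it, then the intrinsics apply), "R" (3x3) and "t" (3): a world point X has camera coordinates R X + t. Camera axes: x right, y down, z forward; pixel columns grow to the right and rows downward; lengths in m; the calibration is good to about 2 mm. A picture is of the moment at which its call begins.
- bot.sign_off(): hands the job in, once; it reports no verdict.
The state is a dict: "t": time; "joint_pos": joint angles; "qd": joint speeds; "joint_efforts": joint torques, N m; "position": TCP position; "tcp_rot": TCP orientation; "wrist_force": force on the tool from outside, world axes, zero at the start; "wrist_torque": the same for the moment, N m; "width": finger opening in m.
Only numpy, scipy, OpenCV 4.12 (cv2) and the standard library are available. Lean on these libraries where they do the work, as an engineer would, in place of code of your own. Each camera call takes 0.05 s, during which the arm holds its last target. There are 200 camera calls.

## Working session

There is one attempt and no reset: what is moved stays moved. The work goes in short steps, Python scripts to look and compute and a tool call to move; the robot and the scene stay as the last step left them, time stands still between calls to the robot, and variables do not carry over. Pictures are saved under pics/ and viewed, on a budget of 14 in all, crops included, one or two more only if the job needs it, and the job is handed in when it is done.

Besides the shell and the picture viewer there is one more tool, called in YAML: its name, and indented under it one key for each argument. apply_moves: Moves the arm, as the interface text tells. Its arguments: {"type":"object","properties":{"moves":{"type":"array","items":{"type":"object","properties":{"claw":{"type":"number"},"dp":{"type":"array","items":{"type":"number"}},"turn":{"type":"number"}}}},"grip_force":{"type":"number"}},"required":["moves"]}

```bash
mkdir -p pics
cat > h.py <<'E'
import numpy as np, cv2
from workcell import bot
def snap(n,name=None):
    s=bot.snapshot(n)
    if name: cv2.imwrite('pics/'+name+'.png',cv2.cvtColor(s['pixels'],cv2.COLOR_RGB2BGR))
    return s
def cloud(s):
    h,w=s['range_z'].shape
    u,v=np.meshgrid(np.arange(w,dtype=float),np.arange(h,dtype=float))
    p=cv2.undistortPoints(np.stack([u,v],-1).reshape(-1,1,2),s['K'],np.array([s['k1'],0,0,0.])).reshape(h,w,2)
    z=s['range_z'][...,None].astype(float)
    X=np.concatenate([p*z,z],-1)
    X=(X-s['t'])@s['R']
    X[s['range_z']==0]=np.nan
    return X
def proj(s,P):
    c=np.asarray(P,float).reshape(-1,3)@s['R'].T+s['t']
    return cv2.projectPoints(c,np.zeros(3),np.zeros(3),s['K'],np.array([s['k1'],0,0,0.]))[0].reshape(-1,2)
E
python3 - <<'E'
from h import *
for n in['scene','top']:
    s=snap(n,n+'1');X=cloud(s);np.save(n+'1.npy',X)
    print(n,(-s['R'].T@s['t']).round(3),s['R'].round(2).tolist())
print(bot.read_state())
E
```

```text
scene [-0.38   0.607  1.255] [[-0.53, -0.84, 0.02], [-0.64, 0.39, -0.66], [0.55, -0.37, -0.75]]
top [0.212 0.032 1.237] [[-0.03, -1.0, -0.02], [-0.98, 0.03, -0.19], [0.19, 0.02, -0.98]]
{'t': 0.1, 'joint_pos': array([ 9.08711015e-01,  3.81184118e-01,  1.29815355e+00,  9.24120870e-06,
        1.46358702e+00, -2.15305140e-01]), 'qd': array([ 0.00052838, -0.0019036 , -0.00147357,  0.00135533,  0.00182007,
        0.00222028]), 'joint_efforts': array([ 2.90625205e-03, -4.49217510e+01, -2.31656885e+01, -2.62109234e-04,
        3.62871055e-03, -2.61570631e-05]), 'position': array([0.23754081, 0.49588708, 0.30335425]), 'tcp_rot': array([-2.87054920e-04,  2.21537175e-01,  9.75151699e-01, -6.00997786e-04]), 'wrist_force': array([ 0.06641101,  0.99676967, -0.93178149]), 'wrist_torque': array([-0.01044614, -0.04956777, -0.03487888]), 'width': 0.08589431559086261}
```

View pics/scene1.png

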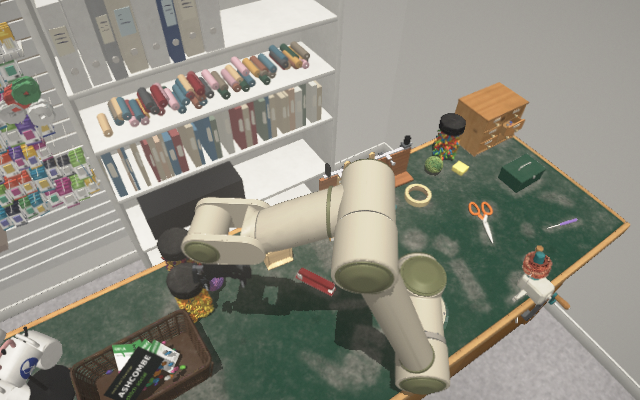

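View pics/top1.png

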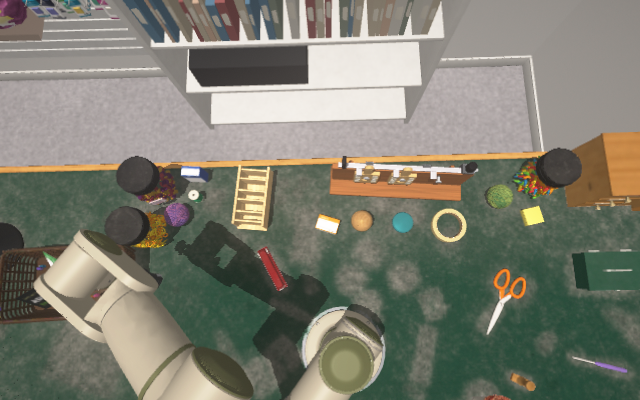

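The top picture shows the stand at about (252,197) and the rack from (331,180) to (465,185). The keeper grip is near (345,163) and the pin knob near (471,168). Boards seem to hang near 365 and 403, so I'll enlarge that part.

Run:
```python
from h import *
im=cv2.imread('pics/top1.png')[140:260,160:490]
cv2.imwrite('pics/c1.png',cv2.resize(im,None,fx=2.4,fy=2.4,interpolation=cv2.INTER_CUBIC))
X=np.load('top1.npy')
for (u,v) in[(471,168),(345,163),(365,171),(403,174),(435,176),(400,190),(333,190),(463,194),(236,200),(268,200),(250,168),(252,228),(327,224),(362,220),(402,221),(450,225),(194,174),(194,195)]:
    print(u,v,X[v,u].round(3))
# high points over rack
m=(X[...,2]>.14)&(X[...,2]<.25)&(X[...,0]>.4)&(np.abs(X[...,1])<.4)
for lo,hi in[(.14,.158),(.158,.185),(.185,.21)]:
    k=m&(X[...,2]>lo)&(X[...,2]<hi); n,l,st,c=cv2.connectedComponentsWithStats(k.astype(np.uint8))
    for i in range(1,n):
        if st[i,4]>5:
            P=X[l==i]; print(lo,st[i],P.mean(0).round(4),P.min(0).round(3),P.max(0).round(3))
# stand
m=(X[...,2]>.06)&(X[...,2]<.1); m[:,:225]=0;m[:,280:]=0;m[:160]=0;m[235:]=0
P=X[m];print(len(P),cv2.minAreaRect((P[:,:2]*1000).astype(np.float32)),np.percentile(P[:,2],[5,50,95]))
```

```text
471 168 [nan nan nan]
345 163 [ 0.51  -0.016  0.2  ]
365 171 [ 0.492 -0.071  0.177]
403 174 [ 0.484 -0.177  0.163]
435 176 [ 0.478 -0.267  0.151]
400 190 [ 0.47  -0.193  0.017]
333 190 [0.477 0.017 0.015]
463 194 [ 0.455 -0.392 -0.001]
236 200 [0.441 0.307 0.079]
268 200 [0.445 0.217 0.044]
250 168 [ 0.561  0.282 -0.001]
252 228 [0.364 0.272 0.009]
327 224 [0.367 0.038 0.031]
362 220 [ 0.367 -0.063  0.102]
402 221 [ 0.371 -0.191  0.025]
450 225 [ 0.357 -0.342  0.003]
194 174 [0.523 0.433 0.086]
194 195 [0.465 0.441 0.055]
0.14 [332 162  11   7  52] [0.5183 0.0038 0.1465] [ 0.508 -0.009  0.141] [0.529 0.019 0.158]
0.14 [345 162 125  18 887] [ 0.5007 -0.1823  0.1502] [ 0.472 -0.365  0.14 ] [ 0.524 -0.018  0.158]
0.14 [410 174   7   3  11] [ 0.4852 -0.2091  0.1418] [ 0.482 -0.217  0.14 ] [ 0.489 -0.2    0.144]
0.158 [342 165   5   4  13] [ 0.5074 -0.0129  0.1726] [ 0.505 -0.019  0.16 ] [ 0.509 -0.008  0.185]
0.158 [461 164  17  11  81] [ 0.4894 -0.3514  0.1674] [ 0.478 -0.38   0.158] [ 0.507 -0.337  0.184]
0.158 [364 169   9   5  22] [ 0.4924 -0.0783  0.1715] [ 0.491 -0.091  0.159] [ 0.499 -0.068  0.185]
0.158 [401 171  10   4  22] [ 0.4845 -0.18    0.1709] [ 0.482 -0.193  0.159] [ 0.491 -0.172  0.182]
0.185 [342 156   5  10  44] [ 0.517  -0.0139  0.1984] [ 0.507 -0.019  0.187] [ 0.529 -0.008  0.203]
0.185 [466 162  11  10  82] [ 0.4898 -0.3527  0.1987] [ 0.479 -0.365  0.185] [ 0.502 -0.342  0.205]
0.185 [365 165   9   6  44] [ 0.4948 -0.0796  0.1987] [ 0.491 -0.091  0.186] [ 0.5   -0.069  0.207]
0.185 [403 167  10   6  49] [ 0.4866 -0.1827  0.1984] [ 0.481 -0.195  0.186] [ 0.493 -0.172  0.208]
866 ((455.5704040527344, 262.6038818359375), (95.00650787353516, 179.1251678466797), 83.88626098632812) [0.0625709  0.07619184 0.08285407]
```

View pics/c1.png

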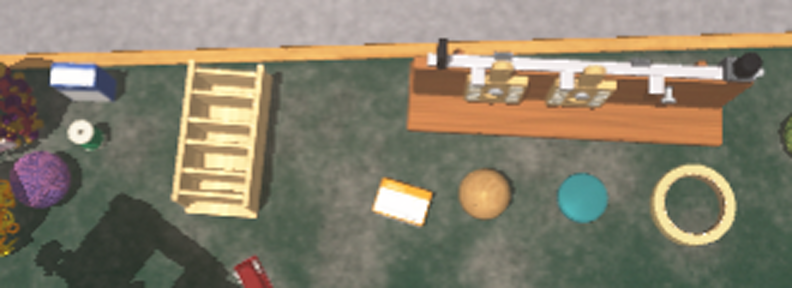

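Two boards are present, on studs 1 and 2; stud 0 is empty. Knob, grip and neck spacings agree with the drawing: the rack yaw is about -0.080 and its origin is about (0.494,-0.181). One constant tool heading, with the jaws along rack x, serves for everything.

```bash
cat >> h.py <<'E'
from scipy.spatial.transform import Rotation as Ro
def to(P,yaw):
    """print shift (cm, tool axes after the turn) and turn to bring TCP to P with tool y along heading yaw (mod pi)"""
    s=bot.read_state();q=s['tcp_rot'];R=Ro.from_quat([q[1],q[2],q[3],q[0]]).as_matrix()
    cur=np.arctan2(R[1,1],R[0,1]);d=(yaw-cur+np.pi/2)%np.pi-np.pi/2
    dp=np.asarray(P)-s['position']
    R2=Ro.from_euler('z',d).as_matrix()@R
    print('pos',s['position'].round(4),'turn',round(-d,3),'dp now',(R.T@dp*100).round(2),'dp after turn',(R2.T@dp*100).round(2),'w',round(s['width'],4),'tilt z',R[:,2].round(3),'F',s['wrist_force'].round(1),'t',round(s['t'],2),'q6',s['joint_pos'][5].round(2))
RY=-0.0796
O=np.array([.4937,-.1812])
def rk(x,y,z):
    return np.array([O[0]+x*np.cos(RY)-y*np.sin(RY),O[1]+x*np.sin(RY)+y*np.cos(RY),z])
E
python3 - <<'E'
from h import *
print(rk(.01,-.172,0))
to(rk(.01,-.172,.30),RY)
X=np.load('top1.npy');k=(X[...,2]>.2)&(X[...,2]<.6)&(X[...,0]>.55)&(abs(X[...,1])<.4)
print(np.nanmin(X[k],0) if k.any() else 0)
E
```

```text
[ 0.48999159 -0.35345054  0.        ]
pos [0.2375 0.4959 0.3034] turn 1.204 dp now [-59.46 -65.69   0.4 ] dp after turn [-82.66  31.92   0.27] w 0.0859 tilt z [-0.001 -0.001 -1.   ] F [ 0.1  1.  -0.9] t 0.1 q6 -0.22
0
```

apply_moves:
  moves:
    - {"claw":0,"dp":[0,0,-1],"turn":0.12}
    - {"turn":0.12,"dp":[0,0,0],"claw":0}
    - {"turn":0.12,"dp":[0,0,0],"claw":0}
    - {"turn":0.12,"dp":[0,0,0],"claw":0}
    - {"turn":0.12,"dp":[0,0,0],"claw":0}
    - {"turn":0.12,"dp":[0,0,0],"claw":0}
    - {"turn":0.12,"dp":[0,0,0],"claw":0}
    - {"turn":0.12,"dp":[0,0,0],"claw":0}
    - {"turn":0.12,"dp":[0,0,0],"claw":0}
    - {"turn":0.12,"dp":[0,0,0],"claw":0}
  grip_force: 40

```text
t: 0.93
position: [0.2369, 0.495, 0.3099]
tcp_rot: [0.001, 0.749, 0.663, -0.005]
wrist_force: [-0.5, 0.0, 0.8]
width: 0.0853
```

apply_moves:
  moves:
    - {"claw":0,"dp":[-3.5,1.35,0],"turn":0}
    - {"claw":0,"dp":[-3.5,1.35,0],"turn":0}
    - {"claw":0,"dp":[-3.5,1.35,0],"turn":0}
    - {"claw":0,"dp":[-3.5,1.35,0],"turn":0}
    - {"claw":0,"dp":[-3.5,1.35,0],"turn":0}
    - {"claw":0,"dp":[-3.5,1.35,0],"turn":0}
    - {"claw":0,"dp":[-3.5,1.35,0],"turn":0}
    - {"claw":0,"dp":[-3.5,1.35,0],"turn":0}
    - {"claw":0,"dp":[-3.5,1.35,0],"turn":0}
    - {"claw":0,"dp":[-3.5,1.35,0],"turn":0}
    - {"claw":0,"dp":[-3.5,1.35,0],"turn":0}
    - {"claw":0,"dp":[-3.5,1.35,0],"turn":0}
    - {"claw":0,"dp":[-3.5,1.35,0],"turn":0}
    - {"claw":0,"dp":[-3.5,1.35,0],"turn":0}
    - {"claw":0,"dp":[-3.5,1.35,0],"turn":0}
    - {"claw":0,"dp":[-3.5,1.35,0],"turn":0}
    - {"claw":0,"dp":[-3.5,1.35,0],"turn":0}
    - {"claw":0,"dp":[-3.5,1.35,0],"turn":0}
    - {"claw":0,"dp":[-3.5,1.35,0],"turn":0}
    - {"claw":0,"dp":[-3.5,1.35,0],"turn":0}

```text
t: 2.6
position: [0.4144, -0.2627, 0.3107]
tcp_rot: [-0.0, 0.749, 0.662, -0.007]
wrist_force: [0.5, 0.1, -0.6]
width: 0.0853
```

Run:
```python
from h import *
to(rk(.01,-.172,.30),RY)
```

```text
pos [ 0.4144 -0.2627  0.3107] turn -0.044 dp now [-8.07  8.63  1.07] dp after turn [-8.44  8.27  1.07] w 0.0853 tilt z [-0.012 -0.009 -1.   ] F [ 0.5  0.1 -0.6] t 2.6 q6 -0.68
```

apply_moves:
  moves:
    - {"claw":0,"dp":[0,0,0],"turn":-0.044}
    - {"claw":0,"dp":[-2.8,2.8,0],"turn":0}
    - {"claw":0,"dp":[-2.8,2.8,0],"turn":0}
    - {"claw":0,"dp":[-2.6,2.5,0],"turn":0}
    - {"claw":0,"dp":[0,0,0],"turn":0}

```text
t: 3.02
position: [0.4877, -0.3588, 0.3051]
tcp_rot: [-0.005, 0.736, 0.677, -0.008]
wrist_force: [1.3, 0.8, -0.5]
width: 0.0852
```

Run:
```python
from h import *
s=snap('wrist','w1');X=cloud(s)
to(rk(.01,-.172,.30),RY)
print('pin pred px',proj(s,rk(.01,-.172,.202)))
m=(X[...,2]>.194)&(X[...,2]<.212)
n,l,st,c=cv2.connectedComponentsWithStats(m.astype(np.uint8))
for i in range(1,n):
    if st[i,4]>60:
        P=X[l==i];print(st[i],np.median(P,0).round(4),((np.percentile(P,2,0)+np.percentile(P,98,0))/2).round(4),cv2.minAreaRect((P[:,:2]*1000).astype(np.float32)))
```

```text
pos [ 0.4865 -0.3569  0.3052] turn -0.005 dp now [0.37 0.33 0.51] dp after turn [0.37 0.33 0.51] w 0.0854 tilt z [-0.02  -0.002 -1.   ] F [-0.1  1.3 -0.8] t 3.07 q6 -0.74
pin pred px [[328.68386806 215.34834049]]
[ 315  198   37   36 1032] [ 0.4925 -0.3539  0.2016] [ 0.4924 -0.3549  0.1991] ((492.7168273925781, -355.4256591796875), (23.5208740234375, 24.347854614257812), 87.22311401367188)
```

View pics/w1.png

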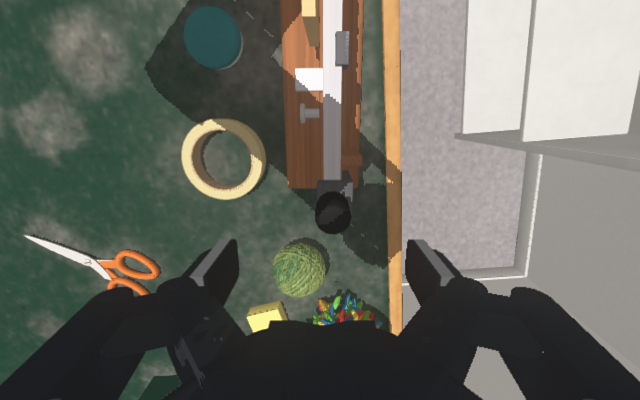

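The wrist picture shows the knob at (333,212). The cloud puts its top at (0.4925,-0.354,0.202), which matches the stated height. I'll descend onto it and grip.

apply_moves:
  moves:
    - {"claw":0,"dp":[0.35,0.8,0],"turn":0}
    - {"claw":0,"dp":[0,0,2.2],"turn":0}
    - {"claw":0,"dp":[0,0,2.2],"turn":0}
    - {"claw":0,"dp":[0,0,2.0],"turn":0}
    - {"claw":0,"dp":[0,0,0],"turn":0}

```text
t: 3.48
position: [0.4943, -0.3501, 0.2401]
tcp_rot: [-0.006, 0.736, 0.677, -0.007]
wrist_force: [0.0, -0.1, -0.4]
width: 0.0853
```

Run:
```python
from h import *
to([.4935,-.354,.241],RY)
```

```text
pos [ 0.4943 -0.3501  0.2401] turn -0.003 dp now [-0.39 -0.05 -0.09] dp after turn [-0.39 -0.05 -0.09] w 0.0853 tilt z [-0.018 -0.002 -1.   ] F [ 0.  -0.1 -0.4] t 3.48 q6 -0.72
```

apply_moves:
  moves:
    - {"claw":255,"dp":[-0.4,0,0],"turn":0}
    - {"claw":255,"dp":[0,0,0],"turn":0}
    - {"claw":255,"dp":[0,0,0],"turn":0}
    - {"claw":255,"dp":[0,0,0],"turn":0}
    - {"claw":255,"dp":[0,0,0],"turn":0}
    - {"claw":255,"dp":[0,0,0],"turn":0}
    - {"claw":255,"dp":[0,0,0],"turn":0}
    - {"claw":255,"dp":[0,0,0],"turn":0}
    - {"claw":255,"dp":[0,0,0],"turn":0}
  grip_force: 60

```text
t: 4.23
position: [0.4944, -0.3527, 0.2463]
tcp_rot: [-0.002, 0.735, 0.678, -0.007]
wrist_force: [-0.8, 0.1, -0.7]
width: 0.0231
```

apply_moves:
  moves:
    - {"claw":255,"dp":[0,0,-0.5],"turn":0}
    - {"claw":255,"dp":[0,0,-0.5],"turn":0}
    - {"claw":255,"dp":[0,0,-0.5],"turn":0}
    - {"claw":255,"dp":[0,0,-0.5],"turn":0}
    - {"claw":255,"dp":[0,0,-0.4],"turn":0}
    - {"claw":255,"dp":[0,0,0],"turn":0}
    - {"claw":255,"dp":[0,0,0],"turn":0}
    - {"claw":255,"dp":[0,0,0],"turn":0}

```text
t: 4.9
position: [0.4945, -0.3527, 0.2731]
tcp_rot: [-0.003, 0.735, 0.678, -0.007]
wrist_force: [-1.6, 0.1, -1.1]
width: 0.0232
```

apply_moves:
  moves:
    - {"claw":0,"dp":[0,0,0],"turn":0}
    - {"claw":0,"dp":[0,0,0],"turn":0}
    - {"claw":0,"dp":[0,0,0],"turn":0}
    - {"claw":0,"dp":[0,0,0],"turn":0}
    - {"claw":0,"dp":[0,0,0],"turn":0}
    - {"claw":0,"dp":[0,0,-2],"turn":0}
    - {"claw":0,"dp":[0,0,-3],"turn":0}
    - {"claw":0,"dp":[0,0,-3],"turn":0}
    - {"claw":0,"dp":[0,0,0],"turn":0}

```text
t: 5.65
position: [0.496, -0.3519, 0.3549]
tcp_rot: [-0.004, 0.735, 0.678, -0.007]
wrist_force: [0.7, 1.0, 0.6]
width: 0.0851
```

```bash
cat >> h.py <<'E'
def tops(X,lo,hi,xy,r=.04):
    m=(X[...,2]>lo)&(X[...,2]<hi)&(np.hypot(X[...,0]-xy[0],X[...,1]-xy[1])<r)
    n,l,st,c=cv2.connectedComponentsWithStats(m.astype(np.uint8))
    for i in range(1,n):
        if st[i,4]>40:
            P=X[l==i];print(st[i],'med',np.median(P,0).round(4),'rect',np.round(cv2.minAreaRect((P[:,:2]*1000).astype(np.float32))[0],1),np.round(cv2.minAreaRect((P[:,:2]*1000).astype(np.float32))[1],1))
E
python3 - <<'E'
from h import *
s=snap('wrist');X=cloud(s)
tops(X,.18,.25,(.4925,-.354))
to(rk(.0,.168,.32),RY)
E
```

```text
[ 306  192   32   39 1000] med [ 0.493  -0.3519  0.2288] rect [ 492.8 -355.1] [24. 23.]
pos [ 0.4958 -0.3517  0.3521] turn -0.002 dp now [33.79 -1.57  3.16] dp after turn [33.79 -1.51  3.16] w 0.0854 tilt z [-0.019 -0.001 -1.   ] F [-0.1  0.  -1.1] t 5.7 q6 -0.73
```

apply_moves:
  moves:
    - {"claw":0,"dp":[3.6,-0.05,0.2],"turn":0}
    - {"claw":0,"dp":[3.6,-0.05,0.2],"turn":0}
    - {"claw":0,"dp":[3.6,-0.05,0.2],"turn":0}
    - {"claw":0,"dp":[3.6,-0.05,0.2],"turn":0}
    - {"claw":0,"dp":[3.6,-0.05,0.2],"turn":0}
    - {"claw":0,"dp":[3.6,-0.05,0.2],"turn":0}
    - {"claw":0,"dp":[3.6,-0.05,0.2],"turn":0}
    - {"claw":0,"dp":[3.6,-0.05,0.2],"turn":0}
    - {"claw":0,"dp":[3.6,-0.05,0.2],"turn":0}
    - {"claw":0,"dp":[0,0,0],"turn":0}

```text
t: 6.53
position: [0.5153, -0.016, 0.3219]
tcp_rot: [-0.013, 0.737, 0.675, -0.009]
wrist_force: [0.1, -0.8, 0.1]
width: 0.0856
```

Run:
```python
from h import *
s=snap('wrist','w2');X=cloud(s)
tops(X,.19,.215,(.517,-.014),.03)
tops(X,.19,.215,(.495,-.08),.03)
to([.518,-.014,.240],RY)
```

```text
[316 199  36  19 639] med [ 0.5196 -0.0115  0.1994] rect [519.5 -12.8] [12.1 25.7]
[305 273  14  32 405] med [ 0.4975 -0.0748  0.2008] rect [496.8 -79.7] [24.9 10. ]
pos [ 0.5154 -0.0182  0.3219] turn -0.009 dp now [0.42 0.48 8.18] dp after turn [0.42 0.48 8.18] w 0.0852 tilt z [-0.031  0.005 -1.   ] F [-0.  -0.  -0.2] t 6.58 q6 -0.17
```

View pics/w2.png

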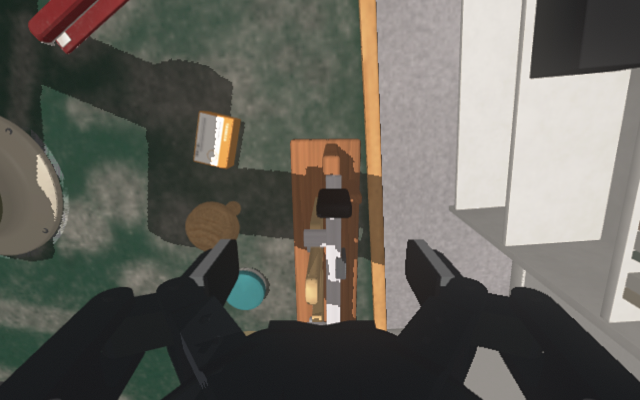

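The wrist picture shows the keeper grip at (333,203), which is (0.5195,-0.0125,0.1995) in the world with a 12x26 mm footprint, as expected. The board-2 neck is near (312,285). Next I grip it and slide it +y.

apply_moves:
  moves:
    - {"claw":0,"dp":[0.55,0.8,0],"turn":0}
    - {"claw":0,"dp":[0,0,2.8],"turn":0}
    - {"claw":0,"dp":[0,0,2.8],"turn":0}
    - {"claw":0,"dp":[0,0,2.5],"turn":0}
    - {"claw":0,"dp":[0,0,0],"turn":0}

```text
t: 7.0
position: [0.524, -0.0154, 0.2368]
tcp_rot: [-0.011, 0.739, 0.674, -0.009]
wrist_force: [1.0, -0.3, 0.4]
width: 0.0858
```

Run:
```python
from h import *
to([.521,-.0125,.238],RY)
```

```text
pos [ 0.524  -0.0154  0.2368] turn -0.012 dp now [ 0.26 -0.32 -0.11] dp after turn [ 0.26 -0.32 -0.11] w 0.0858 tilt z [-0.029  0.003 -1.   ] F [ 1.  -0.3  0.4] t 7.0 q6 -0.16
```

apply_moves:
  moves:
    - {"claw":255,"dp":[0.25,-0.3,-0.1],"turn":-0.01}
    - {"claw":255,"dp":[0,0,0],"turn":0}
    - {"claw":255,"dp":[0,0,0],"turn":0}
    - {"claw":255,"dp":[0,0,0],"turn":0}
    - {"claw":255,"dp":[0,0,0],"turn":0}
    - {"claw":255,"dp":[0,0,0],"turn":0}
    - {"claw":255,"dp":[0,0,0],"turn":0}
  grip_force: 40

```text
t: 7.58
position: [0.5219, -0.0148, 0.2417]
tcp_rot: [-0.01, 0.736, 0.677, -0.009]
wrist_force: [0.6, 0.0, -10.4]
width: 0.0254
```

apply_moves:
  moves:
    - {"claw":255,"dp":[0.6,0,0],"turn":0}
    - {"claw":255,"dp":[0.6,0,0],"turn":0}
    - {"claw":255,"dp":[0.6,0,0],"turn":0}
    - {"claw":255,"dp":[0.5,0,0],"turn":0}
    - {"claw":255,"dp":[0.4,0,0],"turn":0}
    - {"claw":255,"dp":[0.2,0,0],"turn":0}
    - {"claw":255,"dp":[0,0,0],"turn":0}
    - {"claw":255,"dp":[0,0,0],"turn":0}

```text
t: 8.25
position: [0.5242, 0.0138, 0.2416]
tcp_rot: [-0.006, 0.736, 0.677, -0.014]
wrist_force: [-3.1, -2.9, -6.2]
width: 0.0252
```

apply_moves:
  moves:
    - {"claw":0,"dp":[0,0,0],"turn":0}
    - {"claw":0,"dp":[0,0,0],"turn":0}
    - {"claw":0,"dp":[0,0,0],"turn":0}
    - {"claw":0,"dp":[0,0,0],"turn":0}
    - {"claw":0,"dp":[0,0,0],"turn":0}
    - {"claw":0,"dp":[0,0,-2],"turn":0}
    - {"claw":0,"dp":[0,0,-3],"turn":0}
    - {"claw":0,"dp":[0,0,-3],"turn":0}
    - {"claw":0,"dp":[0,0,0],"turn":0}
    - {"claw":0,"dp":[-3.1,-0.9,0],"turn":0}
    - {"claw":0,"dp":[-3.1,-0.9,0],"turn":0}
    - {"claw":0,"dp":[-3.1,0,0],"turn":0}
    - {"claw":0,"dp":[0,0,0],"turn":0}

```text
t: 9.33
position: [0.5013, -0.0753, 0.3295]
tcp_rot: [-0.005, 0.734, 0.679, -0.011]
wrist_force: [0.1, -0.4, -0.2]
width: 0.0851
```

Run:
```python
from h import *
s=snap('wrist','w3');X=cloud(s)
tops(X,.19,.215,(.522,.0155),.03)
tops(X,.19,.215,(.497,-.08),.03)
to([.4985,-.08,.238],RY)
```

```text
[328  71  39  20 746] med [0.5214 0.0135 0.1998] rect [521.7  13.8] [11.7 25.8]
[315 196  13  33 402] med [ 0.4971 -0.0765  0.2015] rect [496.9 -79. ] [23.5  9.2]
pos [ 0.5013 -0.0735  0.3295] turn 0.003 dp now [-0.6  -0.04  9.16] dp after turn [-0.6  -0.03  9.16] w 0.0855 tilt z [-0.022 -0.006 -1.   ] F [0.9 1.4 0.7] t 9.38 q6 -0.3
```

apply_moves:
  moves:
    - {"claw":0,"dp":[-0.6,0,0],"turn":0}
    - {"claw":0,"dp":[0,0,3],"turn":0}
    - {"claw":0,"dp":[0,0,3],"turn":0}
    - {"claw":0,"dp":[0,0,3],"turn":0}
    - {"claw":0,"dp":[0,0,0],"turn":0}

```text
t: 9.8
position: [0.5, -0.0786, 0.2381]
tcp_rot: [-0.003, 0.733, 0.68, -0.008]
wrist_force: [-0.0, 0.2, -0.8]
width: 0.0857
```

Run:
```python
from h import *
to([.4982,-.079,.237],RY)
```

```text
pos [ 0.5    -0.0786  0.2381] turn 0.005 dp now [-0.05 -0.17  0.12] dp after turn [-0.05 -0.17  0.12] w 0.0857 tilt z [-0.016 -0.007 -1.   ] F [-0.   0.2 -0.8] t 9.8 q6 -0.31
```

apply_moves:
  moves:
    - {"claw":255,"dp":[0,-0.15,0.1],"turn":0}
    - {"claw":255,"dp":[0,0,0],"turn":0}
    - {"claw":255,"dp":[0,0,0],"turn":0}
    - {"claw":255,"dp":[0,0,0],"turn":0}
    - {"claw":255,"dp":[0,0,0],"turn":0}
    - {"claw":255,"dp":[0,0,0],"turn":0}
    - {"claw":255,"dp":[0,0,0],"turn":0}
    - {"claw":255,"dp":[0,0,0],"turn":0}
  grip_force: 60

```text
t: 10.47
position: [0.5007, -0.0775, 0.2437]
tcp_rot: [0.001, 0.732, 0.681, -0.006]
wrist_force: [0.6, -0.2, -1.1]
width: 0.0089
```

Run:
```python
from h import *
to([.4982,-.079,.237],RY)
s=snap('wrist');X=cloud(s)
tops(X,.19,.215,(.497,-.08),.03)
```

```text
pos [ 0.5007 -0.0775  0.2437] turn 0.008 dp now [-0.16 -0.23  0.67] dp after turn [-0.16 -0.23  0.67] w 0.0089 tilt z [-0.007 -0.011 -1.   ] F [ 0.6 -0.2 -1.1] t 10.47 q6 -0.31
[ 276  240   92   64 2653] med [ 0.4995 -0.0702  0.2031] rect [499.4 -77.7] [28.1 36.3]
[256 271  17   6  43] med [ 0.4777 -0.0692  0.2137] rect [476.7 -69.2] [5.8 1.1]
[371 271  16   7  47] med [ 0.5222 -0.0722  0.2138] rect [523.  -72.2] [1.2 5.8]
```

```bash
cat >> h.py <<'E'
def shoulder(y0,names=('wrist','top','scene'),x=-.007):
    for n in names:
        X=cloud(snap(n)).reshape(-1,3);X=X[~np.isnan(X[:,0])]
        d=X[:,:2]-O;c,s=np.cos(RY),np.sin(RY)
        rx=d[:,0]*c+d[:,1]*s;ry=-d[:,0]*s+d[:,1]*c-y0
        for lo,hi in((-.034,-.014),(.014,.034)):
            m=(abs(rx-x)<.010)&(ry>lo)&(ry<hi)&(X[:,2]>.1)
            if m.sum()>5:print(n,lo,m.sum(),'z max-ish',np.percentile(X[m,2],[50,80,95]).round(4),'rx',np.median(rx[m&(X[:,2]>np.percentile(X[m,2],60))]).round(4))
E
python3 - <<'E'
from h import *
shoulder(.104);shoulder(0)
E
```

```text
wrist 0.014 4639 z max-ish [0.259  0.2707 0.274 ] rx -0.0129
top -0.034 89 z max-ish [0.471  0.4719 0.4735] rx -0.0066
top 0.014 103 z max-ish [0.4684 0.4704 0.4716] rx -0.0023
wrist 0.014 165 z max-ish [0.1399 0.1404 0.1409] rx -0.0043
top -0.034 55 z max-ish [0.1344 0.1418 0.1436] rx -0.0062
top 0.014 13 z max-ish [0.1372 0.1399 0.1449] rx -0.0079
scene -0.034 47 z max-ish [0.1289 0.1406 0.177 ] rx -0.0075
scene 0.014 56 z max-ish [0.1237 0.1387 0.1421] rx -0.0079
```

```bash
sed -i 's/(X\[:,2\]>.1)/(X[:,2]>.1)\&(X[:,2]<.2)/' h.py
python3 - <<'E'
from h import *
shoulder(.104,('wrist','scene'))
E
```

```text
wrist 0.014 662 z max-ish [0.1398 0.1406 0.1413] rx -0.0035
```

apply_moves:
  moves:
    - {"claw":255,"dp":[0,0,-0.5],"turn":0}
    - {"claw":255,"dp":[0,0,-0.5],"turn":0}
    - {"claw":255,"dp":[0,0,-0.5],"turn":0}
    - {"claw":255,"dp":[0,0,-0.5],"turn":0}
    - {"claw":255,"dp":[0,0,-0.5],"turn":0}
    - {"claw":255,"dp":[0,0,-0.2],"turn":0}
    - {"claw":255,"dp":[0,0,0],"turn":0}
    - {"claw":255,"dp":[0,0,0],"turn":0}

```text
t: 11.58
position: [0.501, -0.0772, 0.2742]
tcp_rot: [0.002, 0.732, 0.681, -0.006]
wrist_force: [-0.3, -0.5, -1.5]
width: 0.0089
```

Run:
```python
from h import *
shoulder(.104,('wrist',))
to([.5007,-.0775,.2717],RY)
```

```text
wrist 0.014 723 z max-ish [0.1705 0.1714 0.1719] rx -0.003
pos [ 0.501  -0.0772  0.2741] turn 0.008 dp now [-0.03 -0.03  0.24] dp after turn [-0.03 -0.03  0.24] w 0.0089 tilt z [-0.006 -0.011 -1.   ] F [0.6 1.1 0.3] t 11.63 q6 -0.31
```

apply_moves:
  moves:
    - {"claw":255,"dp":[0,0,0.25],"turn":0}
    - {"claw":255,"dp":[0,0,0],"turn":0}
    - {"claw":255,"dp":[0,-0.6,0],"turn":0}
    - {"claw":255,"dp":[0,-0.6,0],"turn":0}
    - {"claw":255,"dp":[0,-0.7,0],"turn":0}
    - {"claw":255,"dp":[0,-0.8,0],"turn":0}
    - {"claw":255,"dp":[0,-1,0],"turn":0}
    - {"claw":255,"dp":[0,0,0],"turn":0}

```text
t: 12.3
position: [0.4595, -0.074, 0.2703]
tcp_rot: [0.0, 0.732, 0.681, -0.007]
wrist_force: [0.5, -1.0, -0.4]
width: 0.0091
```

Run:
```python
from h import *
to([.5007,-.0775,.2717],RY)
```

```text
pos [ 0.4595 -0.074   0.2703] turn 0.008 dp now [-0.06  4.13 -0.18] dp after turn [-0.03  4.13 -0.18] w 0.0091 tilt z [-0.01 -0.01 -1.  ] F [ 0.5 -1.  -0.4] t 12.3 q6 -0.33
```

apply_moves:
  moves:
    - {"claw":255,"dp":[0,0,-2],"turn":0}
    - {"claw":255,"dp":[0,0,-2],"turn":0}
    - {"claw":255,"dp":[0,0,-1.5],"turn":0}
    - {"claw":255,"dp":[3,0,0],"turn":0}
    - {"claw":255,"dp":[3,0,0],"turn":0}
    - {"claw":255,"dp":[3,0,0],"turn":0}
    - {"claw":255,"dp":[3,0,0],"turn":0}
    - {"claw":255,"dp":[3,-0.5,0],"turn":0}
    - {"claw":255,"dp":[3,-0.5,0],"turn":0}
    - {"claw":255,"dp":[0,0,0],"turn":0}

```text
t: 13.13
position: [0.4619, 0.1126, 0.3276]
tcp_rot: [0.002, 0.735, 0.678, -0.005]
wrist_force: [0.7, -0.3, -0.4]
width: 0.0091
```

Run:
```python
from h import *
s=snap('wrist','w4');X=cloud(s);np.save('w4.npy',X)
snap('top','t4')
to([.455,.26,.32],RY)
```

```text
pos [0.4626 0.1096 0.3276] turn -0.002 dp now [14.94 -1.97  0.59] dp after turn [14.94 -1.95  0.59] w 0.0092 tilt z [-0.005 -0.011 -1.   ] F [-0.6 -1.1 -0.5] t 13.23 q6 0.07
```

View pics/w4.png

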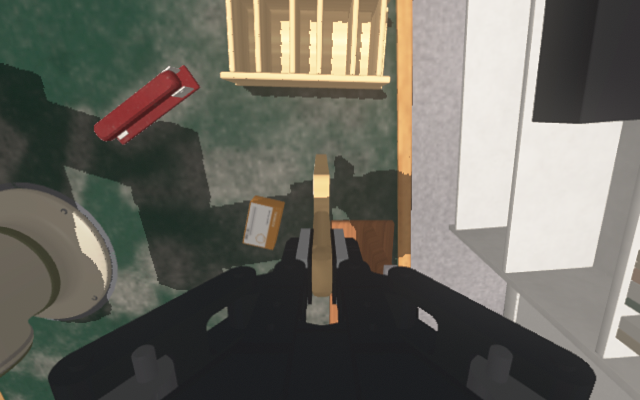

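The picture shows the stand's near wall at row ~77, columns 222–390, with partitions beyond it. The board hangs straight at column ~322. I'll fit the stand from the depth readings.

```bash
cat >> h.py <<'E'
def stand(X,c=(.456,.263)):
    m=(X[...,2]>.066)&(X[...,2]<.09)&(np.hypot(X[...,0]-c[0],X[...,1]-c[1])<.14)
    P=X[m]
    best=None   # yaw from sharpest histogram of partitions
    for a in np.arange(-.4,.4,.005):
        w=P[:,0]*np.cos(a)+P[:,1]*np.sin(a)
        h,_=np.histogram(w,bins=np.arange(w.min(),w.max()+.001,.001))
        sc=(h.astype(float)**2).sum()
        if best is None or sc>best[0]:best=(sc,a)
    a=best[1];w=P[:,0]*np.cos(a)+P[:,1]*np.sin(a);v=-P[:,0]*np.sin(a)+P[:,1]*np.cos(a)
    inner=(v>np.percentile(v,1)+.012)
    h,e=np.histogram(w[inner],bins=np.arange(w.min(),w.max()+.002,.002))
    print('yaw',a.round(3),'w range',w.min().round(4),w.max().round(4),'v range',v.min().round(4),v.max().round(4),'n',len(P))
    print([(round(x,3),int(n)) for x,n in zip(e,h)])
E
python3 - <<'E'
from h import *
stand(np.load('w4.npy'))
E
```

```text
yaw -0.1 w range 0.3369 0.5168 v range 0.2599 0.3404 n 4488
[(np.float64(0.337), 0), (np.float64(0.339), 0), (np.float64(0.341), 0), (np.float64(0.343), 0), (np.float64(0.345), 27), (np.float64(0.347), 111), (np.float64(0.349), 138), (np.float64(0.351), 257), (np.float64(0.353), 5), (np.float64(0.355), 0), (np.float64(0.357), 0), (np.float64(0.359), 0), (np.float64(0.361), 0), (np.float64(0.363), 0), (np.float64(0.365), 0), (np.float64(0.367), 0), (np.float64(0.369), 0), (np.float64(0.371), 0), (np.float64(0.373), 59), (np.float64(0.375), 132), (np.float64(0.377), 140), (np.float64(0.379), 179), (np.float64(0.381), 0), (np.float64(0.383), 0), (np.float64(0.385), 0), (np.float64(0.387), 0), (np.float64(0.389), 0), (np.float64(0.391), 0), (np.float64(0.393), 0), (np.float64(0.395), 0), (np.float64(0.397), 0), (np.float64(0.399), 0), (np.float64(0.401), 0), (np.float64(0.403), 0), (np.float64(0.405), 0), (np.float64(0.407), 0), (np.float64(0.409), 66), (np.float64(0.411), 135), (np.float64(0.413), 138), (np.float64(0.415), 140), (np.float64(0.417), 0), (np.float64(0.419), 0), (np.float6
[... 461 characters left out ...]
64(0.459), 0), (np.float64(0.461), 0), (np.float64(0.463), 0), (np.float64(0.465), 0), (np.float64(0.467), 0), (np.float64(0.469), 0), (np.float64(0.471), 0), (np.float64(0.473), 116), (np.float64(0.475), 141), (np.float64(0.477), 137), (np.float64(0.479), 69), (np.float64(0.481), 0), (np.float64(0.483), 0), (np.float64(0.485), 0), (np.float64(0.487), 0), (np.float64(0.489), 0), (np.float64(0.491), 0), (np.float64(0.493), 0), (np.float64(0.495), 0), (np.float64(0.497), 0), (np.float64(0.499), 0), (np.float64(0.501), 157), (np.float64(0.503), 144), (np.float64(0.505), 137), (np.float64(0.507), 67), (np.float64(0.509), 0), (np.float64(0.511), 0), (np.float64(0.513), 0), (np.float64(0.515), 0)]
```

Partition pairs give slot centres at w = 0.363, 0.4265 and 0.4905. They are 64 mm apart as specified, with stand yaw -0.10 and centre (0.455,0.263). I'll use the far slot at (0.5187,0.2565) for this board.

Run:
```python
from h import *
to([.519,.2595,.33],-.10)
```

```text
pos [0.4626 0.1096 0.3276] turn 0.019 dp now [15.4   4.41 -0.44] dp after turn [15.48  4.11 -0.44] w 0.0092 tilt z [-0.005 -0.011 -1.   ] F [-0.6 -1.1 -0.5] t 13.23 q6 0.07
```

apply_moves:
  moves:
    - {"claw":255,"dp":[0,0,-0.4],"turn":0.019}
    - {"claw":255,"dp":[3,0.8,0],"turn":0}
    - {"claw":255,"dp":[3,0.8,0],"turn":0}
    - {"claw":255,"dp":[3,0.8,0],"turn":0}
    - {"claw":255,"dp":[3,0.8,0],"turn":0}
    - {"claw":255,"dp":[2,0.5,0],"turn":0}
    - {"claw":255,"dp":[0,0,0],"turn":0}

```text
t: 13.82
position: [0.5194, 0.2417, 0.3319]
tcp_rot: [0.004, 0.749, 0.662, -0.005]
wrist_force: [-0.8, -0.0, -1.9]
width: 0.0091
```

Run:
```python
from h import *
to([.519,.2595,.33],-.10)
s=snap('wrist','w5');X=cloud(s);np.save('w5.npy',X)
m=(X[...,2]>.066)&(X[...,2]<.09)&(np.hypot(X[...,0]-.456,X[...,1]-.263)<.14);P=X[m]
a=-.1;w=P[:,0]*np.cos(a)+P[:,1]*np.sin(a);v=-P[:,0]*np.sin(a)+P[:,1]*np.cos(a)
h,e=np.histogram(w,bins=np.arange(.33,.53,.004));print(h.tolist());print(v.min(),v.max())
# board in hand
m=(X[...,2]>.1)&(X[...,2]<.225)&(np.hypot(X[...,0]-.519,X[...,1]-.26)<.06);P=X[m];print(len(P),np.percentile(P,[2,50,98],axis=0).round(4))
```

```text
pos [0.5194 0.2417 0.3319] turn -0.023 dp now [ 1.77 -0.26  0.16] dp after turn [ 1.77 -0.22  0.16] w 0.0091 tilt z [-0.002 -0.013 -1.   ] F [-0.8 -0.  -1.9] t 13.82 q6 0.36
[0, 4, 45, 46, 243, 360, 52, 51, 50, 53, 51, 254, 327, 54, 53, 55, 48, 49, 46, 51, 252, 275, 51, 52, 47, 54, 56, 253, 242, 49, 49, 44, 51, 51, 45, 60, 264, 177, 28, 21, 28, 21, 70, 285, 158, 54, 31, 0, 0]
0.2609007345126774 0.35506478845441336
273 [[0.5148 0.2609 0.1394]
 [0.5213 0.2738 0.1968]
 [0.5266 0.2745 0.2231]]
```

View pics/w5.png

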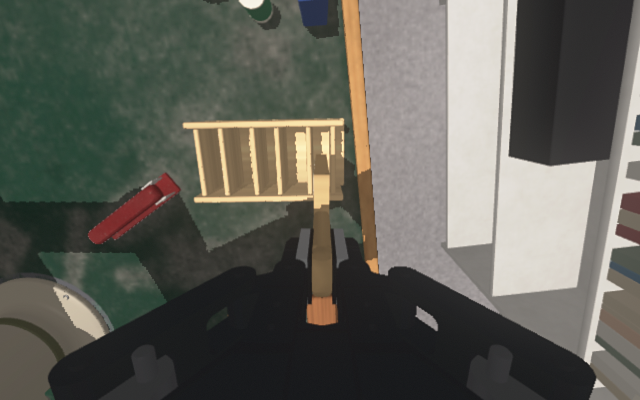

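The picture shows the stand's partitions at columns ~200–335 and the board just short of the far slot, lined up in x. Its +y edge at 0.2745 confirms the board sits 2 mm to -y of the TCP.

apply_moves:
  moves:
    - {"claw":255,"dp":[0,0,0],"turn":-0.022}
    - {"claw":255,"dp":[1.9,-0.2,0],"turn":0}
    - {"claw":255,"dp":[0,0,2],"turn":0}
    - {"claw":255,"dp":[0,0,2],"turn":0}
    - {"claw":255,"dp":[0,0,0],"turn":0}

```text
t: 14.28
position: [0.5202, 0.252, 0.2927]
tcp_rot: [0.005, 0.744, 0.669, -0.005]
wrist_force: [0.2, 0.0, -1.0]
width: 0.009
```

Run:
```python
from h import *
to([.519,.261,.208],-.10)
X=cloud(snap('wrist'))
m=(X[...,2]>.1)&(X[...,2]<.195)&(np.hypot(X[...,0]-.519,X[...,1]-.26)<.06);P=X[m];print(len(P),np.percentile(P,[2,50,98],axis=0).round(4))
```

```text
pos [0.5202 0.252  0.2927] turn -0.006 dp now [ 1.   -0.23  8.46] dp after turn [ 1.   -0.23  8.46] w 0.009 tilt z [ 0.001 -0.014 -1.   ] F [ 0.2  0.  -1. ] t 14.28 q6 0.36
858 [[0.5159 0.2603 0.1125]
 [0.5214 0.2773 0.1891]
 [0.5268 0.2845 0.1911]]
```

apply_moves:
  moves:
    - {"claw":255,"dp":[0.9,-0.25,0],"turn":0}
    - {"claw":255,"dp":[0,0,0],"turn":0}

```text
t: 14.5
position: [0.5197, 0.26, 0.297]
tcp_rot: [0.007, 0.745, 0.667, -0.002]
wrist_force: [-0.6, 0.8, -0.9]
width: 0.0092
```

Run:
```python
from h import *
to([.519,.261,.208],-.10)
X=cloud(snap('wrist'))
m=(X[...,2]>.1)&(X[...,2]<.2)&(np.hypot(X[...,0]-.519,X[...,1]-.26)<.06);P=X[m];print(len(P),np.percentile(P,[2,50,98],axis=0).round(4))
m=(X[...,2]>.066)&(X[...,2]<.09)&(np.hypot(X[...,0]-.456,X[...,1]-.263)<.14);P=X[m]
a=-.1;w=P[:,0]*np.cos(a)+P[:,1]*np.sin(a);v=-P[:,0]*np.sin(a)+P[:,1]*np.cos(a)
h,e=np.histogram(w,bins=np.arange(.33,.53,.004));print(h.tolist());print(v.min(),v.max())
```

```text
pos [0.5197 0.26   0.297 ] turn -0.009 dp now [ 0.21 -0.14  8.9 ] dp after turn [ 0.21 -0.13  8.9 ] w 0.0092 tilt z [ 0.005 -0.013 -1.   ] F [-0.6  0.8 -0.9] t 14.5 q6 0.38
875 [[0.5158 0.2683 0.1114]
 [0.5215 0.2853 0.1936]
 [0.5269 0.2926 0.198 ]]
[0, 4, 61, 69, 279, 460, 68, 67, 71, 65, 64, 304, 408, 67, 66, 68, 67, 67, 64, 68, 286, 352, 69, 65, 69, 66, 73, 305, 295, 64, 72, 69, 66, 71, 70, 63, 323, 208, 31, 32, 32, 32, 101, 309, 189, 64, 38, 0, 0]
0.2610533051418946 0.35533976769936665
```

apply_moves:
  moves:
    - {"claw":255,"dp":[0.1,0,1.5],"turn":0}
    - {"claw":255,"dp":[0,0,1.5],"turn":0}
    - {"claw":255,"dp":[0,0,1.5],"turn":0}
    - {"claw":255,"dp":[0,0,1.5],"turn":0}
    - {"claw":255,"dp":[0,0,1.0],"turn":0}
    - {"claw":255,"dp":[0,0,0],"turn":0}

```text
t: 15.05
position: [0.5226, 0.2595, 0.2319]
tcp_rot: [0.01, 0.744, 0.668, 0.004]
wrist_force: [-0.6, 0.4, -1.4]
width: 0.0088
```

Run:
```python
from h import *
to([.519,.261,.206],-.10)
```

```text
pos [0.5226 0.2595 0.2319] turn -0.008 dp now [ 0.13 -0.43  2.59] dp after turn [ 0.14 -0.43  2.59] w 0.0088 tilt z [ 0.019 -0.011 -1.   ] F [-0.6  0.4 -1.4] t 15.05 q6 0.38
```

apply_moves:
  moves:
    - {"claw":255,"dp":[0,-0.5,0],"turn":0}
    - {"claw":255,"dp":[0,0,0.8],"turn":0}
    - {"claw":255,"dp":[0,-0.1,0.8],"turn":0}
    - {"claw":255,"dp":[0,0,0.6],"turn":0}
    - {"claw":255,"dp":[0,0,0],"turn":0}

```text
t: 15.47
position: [0.5175, 0.2601, 0.2117]
tcp_rot: [0.012, 0.744, 0.668, 0.006]
wrist_force: [-0.8, -1.2, -0.9]
width: 0.0089
```

Run:
```python
from h import *
to([.519,.261,.206],-.10)
```

```text
pos [0.5175 0.2601 0.2117] turn -0.008 dp now [0.11 0.13 0.57] dp after turn [0.11 0.13 0.57] w 0.0089 tilt z [ 0.025 -0.009 -1.   ] F [-0.8 -1.2 -0.9] t 15.47 q6 0.38
```

Next I lower to contact, then open partway.

apply_moves:
  moves:
    - {"claw":255,"dp":[0,0,0.4],"turn":0}
    - {"claw":255,"dp":[0,0,0.3],"turn":0}
    - {"claw":255,"dp":[0,0,0],"turn":0}

```text
t: 15.72
position: [0.5186, 0.2605, 0.2065]
tcp_rot: [0.013, 0.744, 0.668, 0.009]
wrist_force: [0.2, 0.0, -0.8]
width: 0.0092
```

apply_moves:
  moves:
    - {"claw":130,"dp":[0,0,0],"turn":0}
    - {"claw":130,"dp":[0,0,0],"turn":0}
    - {"claw":130,"dp":[0,0,0],"turn":0}
    - {"claw":130,"dp":[0,0,0],"turn":0}
    - {"claw":130,"dp":[0,0,-2],"turn":0}
    - {"claw":130,"dp":[0,0,-3],"turn":0}
    - {"claw":130,"dp":[0,0,-3],"turn":0}
    - {"claw":130,"dp":[0,0,-3],"turn":0}
    - {"claw":0,"dp":[-3,0,0],"turn":0}
    - {"claw":0,"dp":[-3,-1,0],"turn":0}
    - {"claw":0,"dp":[-3,-1,0],"turn":0}
    - {"claw":0,"dp":[0,0,0],"turn":0}

```text
t: 16.72
position: [0.4849, 0.1721, 0.3203]
tcp_rot: [0.013, 0.743, 0.669, 0.008]
wrist_force: [0.8, -0.2, 0.8]
width: 0.0852
```

Run:
```python
from h import *
s=snap('wrist','w6');X=cloud(s)
m=(X[...,2]>.066)&(X[...,2]<.09)&(np.hypot(X[...,0]-.456,X[...,1]-.263)<.14);P=X[m]
a=-.1
f=lambda P:(P[:,0]*np.cos(a)+P[:,1]*np.sin(a),-P[:,0]*np.sin(a)+P[:,1]*np.cos(a))
w,v=f(P)
h,e=np.histogram(w,bins=np.arange(.33,.53,.004));print(h.tolist());print(v.min(),v.max())
for lo,hi in((.095,.115),(.155,.175)):
    m=(X[...,2]>lo)&(X[...,2]<hi)&(np.hypot(X[...,0]-.519,X[...,1]-.26)<.06);w,v=f(X[m]);print(lo,len(w),np.percentile(w,[2,50,98]).round(4),np.percentile(v,[2,50,98]).round(4),np.median(X[m][:,2]))
to(rk(-.006,0,.31),RY)
```

```text
[0, 6, 63, 74, 310, 468, 67, 70, 71, 62, 73, 347, 379, 66, 64, 64, 59, 65, 66, 76, 341, 300, 66, 65, 63, 68, 79, 336, 245, 68, 62, 67, 68, 64, 67, 123, 317, 215, 69, 90, 192, 45, 54, 116, 124, 64, 39, 0, 0]
0.26056258816327754 0.3555036036148076
0.095 581 [0.4906 0.4946 0.5006] [0.2764 0.3105 0.3436] 0.103174346668623
0.155 463 [0.4913 0.4955 0.5008] [0.2977 0.3083 0.3201] 0.1648634997393326
pos [0.4858 0.1735 0.3205] turn -0.025 dp now [-35.2    3.85   1.34] dp after turn [-35.29   2.98   1.31] w 0.0856 tilt z [ 0.031 -0.008 -1.   ] F [-0.2  0.9 -0.3] t 16.77 q6 0.22
```

View pics/w6.png

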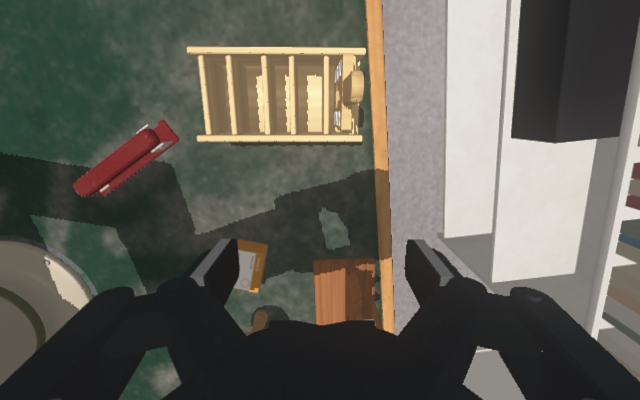

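The picture shows the board standing in the far slot at about (350,90). Its shoulder is at 0.103, vertical and about 5 mm off the slot's middle, which is fine. Now board 1.

apply_moves:
  moves:
    - {"claw":0,"dp":[0,0,0],"turn":-0.025}
    - {"claw":0,"dp":[-3.3,0.25,0],"turn":0}
    - {"claw":0,"dp":[-3.3,0.25,0],"turn":0}
    - {"claw":0,"dp":[-3.3,0.25,0],"turn":0}
    - {"claw":0,"dp":[-3.3,0.25,0],"turn":0}
    - {"claw":0,"dp":[-3.3,0.25,0],"turn":0}
    - {"claw":0,"dp":[-3.3,0.25,0],"turn":0}
    - {"claw":0,"dp":[-3.3,0.25,0],"turn":0}
    - {"claw":0,"dp":[-3.3,0.25,0],"turn":0}
    - {"claw":0,"dp":[-3.3,0.25,0],"turn":0}
    - {"claw":0,"dp":[-3.3,0.25,0],"turn":0}
    - {"claw":0,"dp":[0,0,0],"turn":0}

```text
t: 17.77
position: [0.4911, -0.1666, 0.3211]
tcp_rot: [0.013, 0.731, 0.683, 0.01]
wrist_force: [-0.5, -0.0, -0.8]
width: 0.0852
```

Run:
```python
from h import *
X=cloud(snap('wrist'))
tops(X,.19,.215,(.488,-.182),.03)
to([.4885,-.182,.238],RY)
```

```text
[309 216  14  34 440] med [ 0.4888 -0.1793  0.2015] rect [ 488.7 -182.9] [24.   9.8]
pos [ 0.491  -0.1644  0.3211] turn 0.012 dp now [-1.76 -0.4   8.3 ] dp after turn [-1.76 -0.38  8.3 ] w 0.0854 tilt z [ 0.033 -0.003 -0.999] F [-0.8  0.7 -0.8] t 17.82 q6 -0.49
```

apply_moves:
  moves:
    - {"claw":0,"dp":[-1.8,-0.55,0],"turn":0.01}
    - {"claw":0,"dp":[0,0,2.7],"turn":0}
    - {"claw":0,"dp":[0,0,2.7],"turn":0}
    - {"claw":0,"dp":[0,0,2.7],"turn":0}
    - {"claw":0,"dp":[0,0,0],"turn":0}

```text
t: 18.23
position: [0.4899, -0.1789, 0.2383]
tcp_rot: [0.014, 0.733, 0.68, 0.012]
wrist_force: [-0.1, 0.2, -0.5]
width: 0.0855
```

Run:
```python
from h import *
to([.4869,-.182,.237],RY)
```

```text
pos [ 0.4899 -0.1789  0.2383] turn 0.005 dp now [-0.34 -0.28  0.12] dp after turn [-0.34 -0.28  0.12] w 0.0855 tilt z [ 0.037 -0.004 -0.999] F [-0.1  0.2 -0.5] t 18.23 q6 -0.52
```

apply_moves:
  moves:
    - {"claw":0,"dp":[-0.35,-0.2,0.1],"turn":0}
    - {"claw":255,"dp":[0,0,0],"turn":0}
    - {"claw":255,"dp":[0,0,0],"turn":0}
    - {"claw":255,"dp":[0,0,0],"turn":0}
    - {"claw":255,"dp":[0,0,0],"turn":0}
    - {"claw":255,"dp":[0,0,0],"turn":0}
    - {"claw":255,"dp":[0,0,0],"turn":0}
    - {"claw":255,"dp":[0,0,0],"turn":0}
    - {"claw":255,"dp":[0,0,0],"turn":0}
  grip_force: 60

```text
t: 18.98
position: [0.4879, -0.18, 0.2432]
tcp_rot: [0.015, 0.731, 0.682, 0.011]
wrist_force: [-2.0, -1.1, 1.0]
width: 0.0085
```

Run:
```python
from h import *
to([.4869,-.182,.237],RY)
shoulder(0,('wrist',))
```

```text
pos [ 0.4879 -0.18    0.2432] turn 0.009 dp now [-0.21 -0.11  0.62] dp after turn [-0.21 -0.11  0.62] w 0.0085 tilt z [ 0.037 -0.006 -0.999] F [-2.  -1.1  1. ] t 18.98 q6 -0.52
wrist 0.014 720 z max-ish [0.1393 0.1402 0.1408] rx -0.0035
```

apply_moves:
  moves:
    - {"claw":255,"dp":[0,0,-0.5],"turn":0}
    - {"claw":255,"dp":[0,0,-0.5],"turn":0}
    - {"claw":255,"dp":[0,0,-0.5],"turn":0}
    - {"claw":255,"dp":[0,0,-0.5],"turn":0}
    - {"claw":255,"dp":[0,0,-0.4],"turn":0}
    - {"claw":255,"dp":[0,0,0],"turn":0}
    - {"claw":255,"dp":[0,0,0],"turn":0}

```text
t: 19.62
position: [0.4869, -0.1796, 0.2697]
tcp_rot: [0.015, 0.732, 0.682, 0.012]
wrist_force: [-1.4, -0.1, -2.3]
width: 0.0093
```

Run:
```python
from h import *
shoulder(0,('wrist',))
to([.4879,-.18,.2712],RY)
```

```text
wrist 0.014 757 z max-ish [0.1658 0.1666 0.1672] rx -0.0044
pos [ 0.4869 -0.1796  0.2697] turn 0.009 dp now [-0.03  0.11 -0.15] dp after turn [-0.03  0.11 -0.15] w 0.009 tilt z [ 0.037 -0.005 -0.999] F [-1.7  0.3 -0. ] t 19.67 q6 -0.52
```

apply_moves:
  moves:
    - {"claw":255,"dp":[0,0,-0.15],"turn":0}
    - {"claw":255,"dp":[0,0,0],"turn":0}
    - {"claw":255,"dp":[0,-0.6,0],"turn":0}
    - {"claw":255,"dp":[0,-0.6,0],"turn":0}
    - {"claw":255,"dp":[0,-0.7,0],"turn":0}
    - {"claw":255,"dp":[0,-0.8,0],"turn":0}
    - {"claw":255,"dp":[0,-1,0],"turn":0}
    - {"claw":255,"dp":[0,0,0],"turn":0}

```text
t: 20.33
position: [0.447, -0.1767, 0.2696]
tcp_rot: [0.016, 0.731, 0.682, 0.013]
wrist_force: [0.9, -0.5, -1.0]
width: 0.0085
```

Run:
```python
from h import *
to([.4,.11,.335],RY)
```

```text
pos [ 0.447  -0.1767  0.2696] turn 0.009 dp now [28.25 -6.43 -6.9 ] dp after turn [28.18 -6.69 -6.92] w 0.0085 tilt z [ 0.041 -0.006 -0.999] F [ 0.9 -0.5 -1. ] t 20.33 q6 -0.57
```

apply_moves:
  moves:
    - {"claw":255,"dp":[0,0,-2],"turn":0.009}
    - {"claw":255,"dp":[0,0,-2],"turn":0}
    - {"claw":255,"dp":[0,0,-2],"turn":0}
    - {"claw":255,"dp":[3,-0.5,0],"turn":0}
    - {"claw":255,"dp":[3,-0.5,0],"turn":0}
    - {"claw":255,"dp":[3,-0.5,0],"turn":0}
    - {"claw":255,"dp":[3,-0.5,0],"turn":0}
    - {"claw":255,"dp":[3,-0.5,0],"turn":0}
    - {"claw":255,"dp":[3,-0.5,0],"turn":0}
    - {"claw":255,"dp":[3,-0.5,0],"turn":0}
    - {"claw":255,"dp":[3,-0.5,0],"turn":0}
    - {"claw":255,"dp":[3,-0.5,0],"turn":0}
    - {"claw":255,"dp":[0,0,0],"turn":0}

```text
t: 21.42
position: [0.4193, 0.1059, 0.3313]
tcp_rot: [0.019, 0.738, 0.675, 0.016]
wrist_force: [-0.8, 0.6, -1.1]
width: 0.0093
```

Run:
```python
from h import *
s=snap('wrist','w7');X=cloud(s);np.save('w7.npy',X)
stand(X)
to([.3925,.271,.335],-.1)
```

```text
yaw -0.115 w range 0.333 0.513 v range 0.2659 0.3417 n 4097
[(np.float64(0.333), 0), (np.float64(0.335), 0), (np.float64(0.337), 0), (np.float64(0.339), 1), (np.float64(0.341), 90), (np.float64(0.343), 116), (np.float64(0.345), 165), (np.float64(0.347), 46), (np.float64(0.349), 0), (np.float64(0.351), 0), (np.float64(0.353), 0), (np.float64(0.355), 0), (np.float64(0.357), 0), (np.float64(0.359), 0), (np.float64(0.361), 0), (np.float64(0.363), 0), (np.float64(0.365), 0), (np.float64(0.367), 5), (np.float64(0.369), 100), (np.float64(0.371), 116), (np.float64(0.373), 134), (np.float64(0.375), 28), (np.float64(0.377), 0), (np.float64(0.379), 0), (np.float64(0.381), 0), (np.float64(0.383), 0), (np.float64(0.385), 0), (np.float64(0.387), 0), (np.float64(0.389), 0), (np.float64(0.391), 0), (np.float64(0.393), 0), (np.float64(0.395), 0), (np.float64(0.397), 0), (np.float64(0.399), 0), (np.float64(0.401), 0), (np.float64(0.403), 0), (np.float64(0.405), 104), (np.float64(0.407), 118), (np.float64(0.409), 118), (np.float64(0.411), 18), (np.float64(0.413), 0), (np.float64(0.415), 0), (np.float64
[... 658 characters left out ...]
0.471), 121), (np.float64(0.473), 107), (np.float64(0.475), 24), (np.float64(0.477), 0), (np.float64(0.479), 0), (np.float64(0.481), 0), (np.float64(0.483), 42), (np.float64(0.485), 321), (np.float64(0.487), 10), (np.float64(0.489), 8), (np.float64(0.491), 7), (np.float64(0.493), 9), (np.float64(0.495), 2), (np.float64(0.497), 18), (np.float64(0.499), 11), (np.float64(0.501), 13), (np.float64(0.503), 2), (np.float64(0.505), 0), (np.float64(0.507), 0), (np.float64(0.509), 0), (np.float64(0.511), 0), (np.float64(0.513), 0)]
pos [0.4197 0.1043 0.3314] turn 0.011 dp now [16.36 -4.17 -0.63] dp after turn [16.32 -4.34 -0.64] w 0.0092 tilt z [ 0.051 -0.008 -0.999] F [ 0.1 -0.7 -1.3] t 21.47 q6 0.06
```

View pics/w7.png

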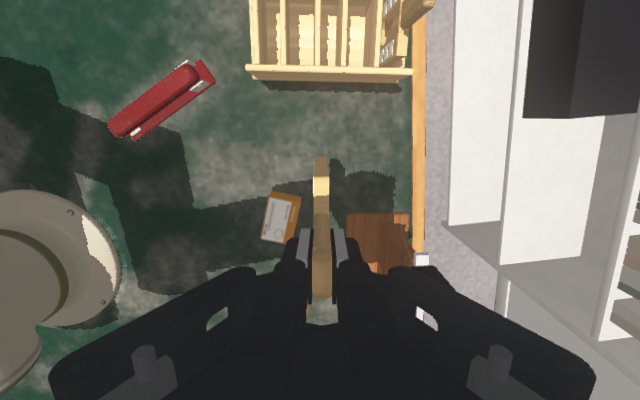

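The picture shows the stand unmoved, with slots at w = 0.3575 and 0.4215 for yaw -0.115, and the board in hand at column ~322. The tool has drifted to a 0.05 rad lean, so I'll align by the board itself.

apply_moves:
  moves:
    - {"claw":255,"dp":[0,0,-0.5],"turn":0.015}
    - {"claw":255,"dp":[3,-1.0,0],"turn":0}
    - {"claw":255,"dp":[3,-1.0,0],"turn":0}
    - {"claw":255,"dp":[3,-1.0,0],"turn":0}
    - {"claw":255,"dp":[3,-1.0,0],"turn":0}
    - {"claw":255,"dp":[3,-1.0,0],"turn":0}
    - {"claw":255,"dp":[1,-0.3,0],"turn":0}
    - {"claw":255,"dp":[0,0,0],"turn":0}

```text
t: 22.13
position: [0.3875, 0.2686, 0.3362]
tcp_rot: [0.022, 0.75, 0.661, 0.018]
wrist_force: [0.0, -0.8, -1.6]
width: 0.009
```

```bash
cat >> h.py <<'E'
def held(a,off=.198,lo=.066):
    s=bot.read_state();p=s['position'];zo=p[2]-off   # board origin height
    X=cloud(snap('wrist'));f=lambda P:(P[...,0]*np.cos(a)+P[...,1]*np.sin(a),-P[...,0]*np.sin(a)+P[...,1]*np.cos(a))
    near=np.hypot(X[...,0]-p[0],X[...,1]-p[1])<.06
    for n,l,h in(('shoulder',.085,.099),('body',.03,.085)):
        m=near&(X[...,2]>zo+l)&(X[...,2]<zo+h)&(X[...,2]>.1)
        if m.sum()>10:w,v=f(X[m]);print(n,m.sum(),'w',np.percentile(w,[2,50,98]).round(4),'v',np.percentile(v,[2,98]).round(4),'z',np.median(X[m][:,2]).round(3))
    m=(X[...,2]>lo)&(X[...,2]<.09)&(np.hypot(X[...,0]-.456,X[...,1]-.263)<.14);w,v=f(X[m])
    h,e=np.histogram(w,bins=np.arange(.33,.52,.003));print([(e[i].round(3),int(h[i])) for i in range(len(h)) if h[i]>1.8*np.median(h[h>0])],'v',v.min().round(4),v.max().round(4))
E
python3 - <<'E'
from h import *
to([.382,.2715,.335],-.105)
held(-.105)
E
```

```text
pos [0.3875 0.2686 0.3362] turn -0.021 dp now [ 0.22 -0.59  0.09] dp after turn [ 0.23 -0.58  0.09] w 0.009 tilt z [ 0.056 -0.009 -0.998] F [ 0.  -0.8 -1.6] t 22.13 q6 0.49
shoulder 636 w [0.3572 0.3621 0.3668] v [0.3154 0.3395] z 0.233
body 173 w [0.3586 0.3639 0.3692] v [0.3392 0.3397] z 0.201
[(np.float64(0.345), 204), (np.float64(0.348), 170), (np.float64(0.408), 252), (np.float64(0.411), 179), (np.float64(0.435), 241), (np.float64(0.438), 194), (np.float64(0.441), 73), (np.float64(0.471), 278), (np.float64(0.474), 182), (np.float64(0.477), 70), (np.float64(0.486), 307), (np.float64(0.489), 204)] v 0.2633 0.3575
```

apply_moves:
  moves:
    - {"claw":255,"dp":[0,0,0],"turn":-0.02}
    - {"claw":255,"dp":[0.6,-0.45,0],"turn":0}
    - {"claw":255,"dp":[0,-0.12,2],"turn":0}
    - {"claw":255,"dp":[0,-0.12,2],"turn":0}
    - {"claw":255,"dp":[0,0,0],"turn":0}

```text
t: 22.6
position: [0.386, 0.2698, 0.2965]
tcp_rot: [0.023, 0.746, 0.666, 0.019]
wrist_force: [0.2, -0.7, -2.0]
width: 0.009
```

Run:
```python
from h import *
to([.382,.2735,.206],-.105)
held(-.105)
```

```text
pos [0.386  0.2698 0.2965] turn -0.008 dp now [ 0.34 -0.99  9.  ] dp after turn [ 0.34 -0.98  9.  ] w 0.009 tilt z [ 0.06  -0.009 -0.998] F [ 0.2 -0.7 -2. ] t 22.6 q6 0.49
shoulder 627 w [0.3557 0.3607 0.3653] v [0.3165 0.3407] z 0.193
body 173 w [0.357  0.3623 0.3678] v [0.3403 0.3408] z 0.161
[(np.float64(0.345), 253), (np.float64(0.348), 211), (np.float64(0.375), 212), (np.float64(0.408), 338), (np.float64(0.411), 226), (np.float64(0.435), 337), (np.float64(0.438), 230), (np.float64(0.441), 101), (np.float64(0.471), 384), (np.float64(0.474), 225), (np.float64(0.477), 89), (np.float64(0.486), 448), (np.float64(0.489), 269)] v 0.2632 0.3575
```

apply_moves:
  moves:
    - {"claw":255,"dp":[0.45,-0.45,0],"turn":0}
    - {"claw":255,"dp":[0,0,0],"turn":0}

```text
t: 22.82
position: [0.3831, 0.2746, 0.2997]
tcp_rot: [0.024, 0.747, 0.665, 0.021]
wrist_force: [0.1, 0.3, -2.1]
width: 0.0089
```

Run:
```python
from h import *
to([.382,.2735,.206],-.105)
held(-.105)
```

```text
pos [0.3831 0.2746 0.2997] turn -0.011 dp now [-0.12 -0.69  9.35] dp after turn [-0.12 -0.7   9.35] w 0.0089 tilt z [ 0.064 -0.007 -0.998] F [ 0.1  0.3 -2.1] t 22.82 q6 0.51
shoulder 635 w [0.3527 0.3577 0.3623] v [0.3212 0.3453] z 0.196
body 169 w [0.3541 0.3595 0.365 ] v [0.3449 0.3456] z 0.164
[(np.float64(0.342), 92), (np.float64(0.345), 241), (np.float64(0.348), 187), (np.float64(0.372), 206), (np.float64(0.375), 201), (np.float64(0.378), 110), (np.float64(0.408), 337), (np.float64(0.411), 217), (np.float64(0.435), 334), (np.float64(0.438), 225), (np.float64(0.441), 98), (np.float64(0.471), 372), (np.float64(0.474), 220), (np.float64(0.486), 618)] v 0.2636 0.3575
```

apply_moves:
  moves:
    - {"claw":255,"dp":[0,-0.15,1.5],"turn":0}
    - {"claw":255,"dp":[0,-0.15,1.5],"turn":0}
    - {"claw":255,"dp":[0,-0.15,1.5],"turn":0}
    - {"claw":255,"dp":[0,-0.15,1.5],"turn":0}
    - {"claw":255,"dp":[0,0,0],"turn":0}

```text
t: 23.28
position: [0.3832, 0.2757, 0.2431]
tcp_rot: [0.026, 0.746, 0.665, 0.027]
wrist_force: [-0.8, 0.2, -1.9]
width: 0.0086
```

Run:
```python
from h import *
to([.382,.2735,.206],-.105)
held(-.105)
```

```text
pos [0.3832 0.2757 0.2431] turn -0.011 dp now [-0.25 -0.37  3.69] dp after turn [-0.25 -0.37  3.69] w 0.0086 tilt z [ 0.076 -0.003 -0.997] F [-0.8  0.2 -1.9] t 23.28 q6 0.51
shoulder 638 w [0.3539 0.3589 0.3635] v [0.3227 0.3469] z 0.14
body 104 w [0.3552 0.3603 0.3657] v [0.3467 0.3472] z 0.116
[(np.float64(0.345), 279), (np.float64(0.348), 212), (np.float64(0.372), 338), (np.float64(0.375), 283), (np.float64(0.408), 529), (np.float64(0.411), 311), (np.float64(0.435), 530), (np.float64(0.438), 324), (np.float64(0.471), 616), (np.float64(0.474), 309), (np.float64(0.486), 1041), (np.float64(0.489), 159)] v 0.2632 0.3574
```

apply_moves:
  moves:
    - {"claw":255,"dp":[-0.2,-0.4,0],"turn":0}
    - {"claw":255,"dp":[0,-0.1,1],"turn":0}
    - {"claw":255,"dp":[0,-0.1,1],"turn":0}
    - {"claw":255,"dp":[0,-0.1,1],"turn":0}
    - {"claw":255,"dp":[0,0,0],"turn":0}

```text
t: 23.75
position: [0.3802, 0.2753, 0.2197]
tcp_rot: [0.029, 0.746, 0.665, 0.034]
wrist_force: [-0.9, -0.9, -1.5]
width: 0.0088
```

Run:
```python
from h import *
to([.378,.2735,.206],-.105)
held(-.105)
```

```text
pos [0.3802 0.2753 0.2197] turn -0.011 dp now [-0.22 -0.32  1.35] dp after turn [-0.22 -0.32  1.35] w 0.0088 tilt z [ 0.089  0.002 -0.996] F [-0.9 -0.9 -1.5] t 23.75 q6 0.52
shoulder 628 w [0.3522 0.3572 0.3618] v [0.3227 0.3469] z 0.117
body 29 w [0.3537 0.3577 0.3629] v [0.3467 0.3472] z 0.104
[(np.float64(0.345), 295), (np.float64(0.348), 230), (np.float64(0.372), 384), (np.float64(0.375), 285), (np.float64(0.408), 676), (np.float64(0.411), 353), (np.float64(0.435), 667), (np.float64(0.438), 383), (np.float64(0.471), 785), (np.float64(0.474), 389), (np.float64(0.486), 1117), (np.float64(0.489), 423)] v 0.2633 0.3574
```

apply_moves:
  moves:
    - {"claw":255,"dp":[-0.1,-0.35,0.2],"turn":0}
    - {"claw":255,"dp":[0,-0.1,0.8],"turn":0}
    - {"claw":255,"dp":[0,0,0.7],"turn":0}
    - {"claw":255,"dp":[0,0,0.4],"turn":0}

```text
t: 24.13
position: [0.3803, 0.2769, 0.2057]
tcp_rot: [0.031, 0.746, 0.664, 0.043]
wrist_force: [-12.9, 2.7, 72.0]
width: 0.0092
```

Run:
```python
from h import *
to([.378,.2735,.206],-.105)
held(-.105)
```

```text
pos [0.3803 0.2769 0.2057] turn -0.012 dp now [-0.37 -0.18 -0.06] dp after turn [-0.36 -0.18 -0.06] w 0.0092 tilt z [ 0.105  0.01  -0.994] F [-12.9   2.7  72. ] t 24.13 q6 0.52
shoulder 574 w [0.3529 0.3575 0.362 ] v [0.3245 0.3484] z 0.103
[(np.float64(0.345), 297), (np.float64(0.348), 221), (np.float64(0.372), 369), (np.float64(0.375), 262), (np.float64(0.408), 764), (np.float64(0.411), 388), (np.float64(0.435), 767), (np.float64(0.438), 414), (np.float64(0.441), 156), (np.float64(0.471), 902), (np.float64(0.474), 403), (np.float64(0.477), 158), (np.float64(0.486), 1458), (np.float64(0.489), 320)] v 0.263 0.3573
```

Seated on the floor, pressing with 72 N. I'll ease off and release.

apply_moves:
  moves:
    - {"claw":255,"dp":[0,0,-0.15],"turn":0}
    - {"claw":110,"dp":[0,0,0],"turn":0}
    - {"claw":110,"dp":[0,0,0],"turn":0}
    - {"claw":110,"dp":[0,0,0],"turn":0}
    - {"claw":110,"dp":[0,0,0],"turn":0}
    - {"claw":110,"dp":[0,0.3,-2],"turn":0}
    - {"claw":110,"dp":[0,0.3,-3],"turn":0}
    - {"claw":110,"dp":[0,0.3,-3],"turn":0}
    - {"claw":110,"dp":[0,0.3,-3],"turn":0}
    - {"claw":110,"dp":[-3,1,0],"turn":0}
    - {"claw":0,"dp":[-3,1,0],"turn":0}
    - {"claw":0,"dp":[-3,1,0],"turn":0}
    - {"claw":0,"dp":[0,0,0],"turn":0}

```text
t: 25.27
position: [0.4006, 0.1792, 0.3222]
tcp_rot: [0.031, 0.744, 0.666, 0.041]
wrist_force: [0.1, 0.8, 0.4]
width: 0.0823
```

Run:
```python
from h import *
s=snap('wrist','w8');X=cloud(s);a=-.105
f=lambda P:(P[...,0]*np.cos(a)+P[...,1]*np.sin(a),-P[...,0]*np.sin(a)+P[...,1]*np.cos(a))
for c in((.392,.27),(.519,.257)):
  for lo,hi in((.092,.115),(.155,.175)):
    m=(X[...,2]>lo)&(X[...,2]<hi)&(np.hypot(X[...,0]-c[0],X[...,1]-c[1])<.05);w,v=f(X[m]);print(lo,len(w),np.percentile(w,[2,50,98]).round(4),np.percentile(v,[2,98]).round(4),np.median(X[m][:,2]).round(4))
to([.5217,.014,.31],RY)
```

```text
0.092 764 [0.346  0.3534 0.3575] [0.282  0.3485] 0.1024
0.155 496 [0.3356 0.3415 0.3463] [0.3028 0.3253] 0.163
0.092 876 [0.4878 0.4894 0.4982] [0.2779 0.3457] 0.103
0.155 499 [0.4879 0.4906 0.4974] [0.3001 0.3227] 0.1639
pos [0.4002 0.1807 0.3221] turn -0.031 dp now [-15.27  13.73   2.3 ] dp after turn [-15.7   13.24   2.24] w 0.0854 tilt z [ 0.103  0.009 -0.995] F [ 0.4 -0.4  0.5] t 25.32 q6 0.27
```

View pics/w8.png

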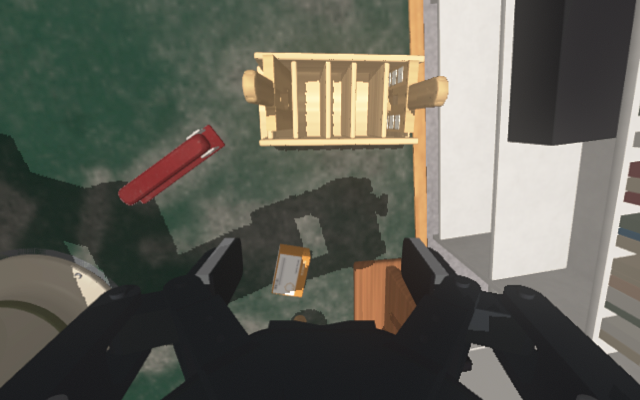

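The picture shows both boards in the end slots: near-side neck at (258,88), leaning about 0.17 rad against the partition (limit 0.35), and far-side neck at (430,92). Next I close the keeper.

apply_moves:
  moves:
    - {"claw":0,"dp":[0,0,0],"turn":-0.03}
    - {"claw":0,"dp":[-3,2.5,0],"turn":0}
    - {"claw":0,"dp":[-3,2.5,0.3],"turn":0}
    - {"claw":0,"dp":[-3,2.5,0.3],"turn":0}
    - {"claw":0,"dp":[-3,2.5,0.3],"turn":0}
    - {"claw":0,"dp":[-3,2.5,0.3],"turn":0}
    - {"claw":0,"dp":[0,0,0],"turn":0}

```text
t: 25.9
position: [0.5177, 0.02, 0.3172]
tcp_rot: [0.029, 0.731, 0.681, 0.041]
wrist_force: [-1.3, 0.0, -0.3]
width: 0.0852
```

Run:
```python
from h import *
X=cloud(snap('wrist'))
tops(X,.19,.21,(.5217,.014),.03)
to([.516,.0135,.238],RY)
```

```text
[295 214  36  20 645] med [0.5216 0.0169 0.1993] rect [521.9  14.9] [12.3 25.5]
pos [0.5162 0.0221 0.3172] turn 0.009 dp now [-1.03 -0.73  7.87] dp after turn [-1.03 -0.72  7.87] w 0.0856 tilt z [ 0.099  0.014 -0.995] F [ 0.2  0.4 -0.6] t 25.95 q6 -0.13
```

apply_moves:
  moves:
    - {"claw":0,"dp":[-1.0,-0.7,0],"turn":0.009}
    - {"claw":0,"dp":[0,0,2.5],"turn":0}
    - {"claw":0,"dp":[0,0,2.5],"turn":0}
    - {"claw":0,"dp":[0,0,2.5],"turn":0}
    - {"claw":0,"dp":[0,0,0],"turn":0}

```text
t: 26.37
position: [0.5149, 0.0191, 0.2389]
tcp_rot: [0.028, 0.733, 0.679, 0.042]
wrist_force: [-0.8, 1.5, -0.5]
width: 0.0853
```

Run:
```python
from h import *
to([.5166,.0138,.238],RY)
```

```text
pos [0.5149 0.0191 0.2389] turn 0.003 dp now [-0.52  0.2   0.1 ] dp after turn [-0.52  0.21  0.1 ] w 0.0853 tilt z [ 0.099  0.016 -0.995] F [-0.8  1.5 -0.5] t 26.37 q6 -0.15
```

apply_moves:
  moves:
    - {"claw":0,"dp":[-0.5,0.2,0],"turn":0}
    - {"claw":255,"dp":[0,0,0],"turn":0}
    - {"claw":255,"dp":[0,0,0],"turn":0}
    - {"claw":255,"dp":[0,0,0],"turn":0}
    - {"claw":255,"dp":[0,0,0],"turn":0}
    - {"claw":255,"dp":[0,0,0],"turn":0}
    - {"claw":255,"dp":[0,0,0],"turn":0}
    - {"claw":255,"dp":[0,0,0],"turn":0}
  grip_force: 40

```text
t: 27.03
position: [0.5169, 0.0166, 0.2441]
tcp_rot: [0.029, 0.731, 0.68, 0.044]
wrist_force: [4.1, 0.1, -2.9]
width: 0.0268
```

apply_moves:
  moves:
    - {"claw":255,"dp":[-0.6,0,0],"turn":0}
    - {"claw":255,"dp":[-0.6,0,0],"turn":0}
    - {"claw":255,"dp":[-0.6,0,0],"turn":0}
    - {"claw":255,"dp":[-0.5,0,0],"turn":0}
    - {"claw":255,"dp":[-0.4,0,0],"turn":0}
    - {"claw":255,"dp":[-0.3,0,0],"turn":0}
    - {"claw":255,"dp":[0,0,0],"turn":0}

```text
t: 27.62
position: [0.5146, -0.012, 0.2441]
tcp_rot: [0.026, 0.731, 0.68, 0.048]
wrist_force: [3.1, 1.7, -1.3]
width: 0.0264
```

apply_moves:
  moves:
    - {"claw":255,"dp":[-0.3,0,0],"turn":0}
    - {"claw":255,"dp":[-0.3,0,0],"turn":0}

```text
t: 27.78
position: [0.5144, -0.0133, 0.2441]
tcp_rot: [0.021, 0.73, 0.681, 0.053]
wrist_force: [7.8, 25.7, 2.5]
width: 0.0265
```

apply_moves:
  moves:
    - {"claw":0,"dp":[0,0,0],"turn":0}
    - {"claw":0,"dp":[0,0,0],"turn":0}
    - {"claw":0,"dp":[0,0,0],"turn":0}
    - {"claw":0,"dp":[0,0,0],"turn":0}
    - {"claw":0,"dp":[0,0,0],"turn":0}
    - {"claw":0,"dp":[0,0,-2],"turn":0}
    - {"claw":0,"dp":[0,0,-3],"turn":0}
    - {"claw":0,"dp":[0,0,-3],"turn":0}
    - {"claw":0,"dp":[0,0,0],"turn":0}

```text
t: 28.53
position: [0.5051, -0.0192, 0.3254]
tcp_rot: [0.021, 0.731, 0.68, 0.052]
wrist_force: [-0.0, 0.3, -0.1]
width: 0.0849
```

Run:
```python
from h import *
X=cloud(snap('wrist'))
tops(X,.19,.21,(.519,-.014),.03)
to([.4925,-.354,.34],RY)
```

```text
[307 200  35  18 596] med [ 0.5193 -0.0116  0.1994] rect [519.7 -13. ] [12.4 25.9]
pos [ 0.5047 -0.0191  0.323 ] turn 0.004 dp now [-33.37   1.46  -3.15] dp after turn [-33.37   1.6   -3.13] w 0.0856 tilt z [ 0.101  0.04  -0.994] F [ 0.8 -0.6 -0.9] t 28.58 q6 -0.24
```

apply_moves:
  moves:
    - {"claw":255,"dp":[0,0,-1],"turn":0.004}
    - {"claw":255,"dp":[-3.5,0,0.2],"turn":0}
    - {"claw":255,"dp":[-3.5,0,0.2],"turn":0}
    - {"claw":255,"dp":[-3.5,0,0.2],"turn":0}
    - {"claw":255,"dp":[-3.5,0,0.2],"turn":0}
    - {"claw":255,"dp":[-3.5,0,0.2],"turn":0}
    - {"claw":255,"dp":[-3.5,0,0.2],"turn":0}
    - {"claw":255,"dp":[-3.5,0,0.2],"turn":0}
    - {"claw":255,"dp":[-3.5,0,0.2],"turn":0}
    - {"claw":255,"dp":[-3.5,0,0.2],"turn":0}
    - {"claw":255,"dp":[0,0,0],"turn":0}

```text
t: 29.5
position: [0.4786, -0.3396, 0.2863]
tcp_rot: [0.006, 0.731, 0.68, 0.056]
wrist_force: [-1.1, 17.7, 0.2]
width: -0.0002
```

Run:
```python
from h import *
X=cloud(snap('wrist'))
tops(X,.19,.24,(.4925,-.354),.03)
s=bot.read_state();q=s['tcp_rot'];z=Ro.from_quat([*q[1:],q[0]]).as_matrix()[:,2]
print('tip',s['position']+.073*z)
to(np.array([.4925,-.354,.2288])-.073*z,RY)
```

```text
[324 228  27  27 331] med [ 0.4916 -0.3288  0.2324] rect [ 490.6 -327.2] [ 5.2 13. ]
tip [ 0.48504273 -0.3344753   0.2140106 ]
pos [ 0.4786 -0.3391  0.2866] turn 0.006 dp now [-1.79  1.01 -1.53] dp after turn [-1.79  1.02 -1.53] w 0.0002 tilt z [ 0.088  0.063 -0.994] F [-2.  12.4 -1.9] t 29.55 q6 -0.8
```

The tilted tool axes lowered the arm and the fingers touched the knob's side with 17 N. I'll back off and rise.

apply_moves:
  moves:
    - {"claw":255,"dp":[1.5,0,0],"turn":0}
    - {"claw":255,"dp":[0,0,-2.5],"turn":0}
    - {"claw":255,"dp":[0,0,-2.5],"turn":0}
    - {"claw":255,"dp":[0,0,0],"turn":0}

```text
t: 29.88
position: [0.474, -0.3268, 0.3307]
tcp_rot: [-0.001, 0.731, 0.68, 0.054]
wrist_force: [-0.0, 0.1, 0.2]
width: 0.0
```

Run:
```python
from h import *
s=snap('wrist','w9');X=cloud(s)
tops(X,.19,.24,(.4925,-.354),.03)
q=bot.read_state()['tcp_rot'];z=Ro.from_quat([*q[1:],q[0]]).as_matrix()[:,2]
to(np.array([.4925,-.354,.245])-.073*z,RY)
```

```text
pos [ 0.4738 -0.3265  0.3285] turn 0.003 dp now [-3.29  1.49  0.93] dp after turn [-3.29  1.5   0.93] w -0.0 tilt z [ 0.075  0.078 -0.994] F [-0.8 -0.7 -1.5] t 29.93 q6 -0.77
```

View pics/w9.png

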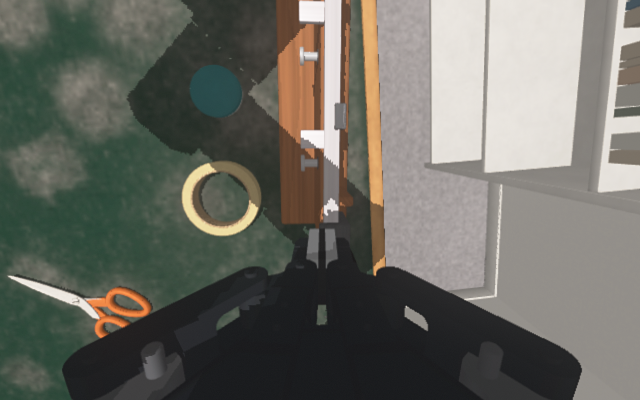

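The picture shows the strip home with its end at (333,215), the knob hidden behind the closed fingers, and the tape at (222,198) undisturbed. I'll go over the knob and press down.

apply_moves:
  moves:
    - {"claw":255,"dp":[-1.7,0.75,0],"turn":0}
    - {"claw":255,"dp":[-1.6,0.75,0],"turn":0}
    - {"claw":255,"dp":[0,0,0],"turn":0}

```text
t: 30.18
position: [0.4862, -0.3609, 0.3226]
tcp_rot: [-0.005, 0.732, 0.68, 0.054]
wrist_force: [0.2, 0.9, -0.7]
width: 0.0004
```

```bash
cat >> h.py <<'E'
def tip(P):
    s=bot.read_state();q=s['tcp_rot'];z=Ro.from_quat([*q[1:],q[0]]).as_matrix()[:,2]
    print('tip',(s['position']+.073*z).round(4));to(np.array(P)-.073*z,RY)
E
python3 - <<'E'
from h import *
tip([.4925,-.354,.2288])
E
```

```text
tip [ 0.4915 -0.355   0.25  ]
pos [ 0.4862 -0.3609  0.3226] turn 0.003 dp now [-0.08 -0.04  2.12] dp after turn [-0.08 -0.04  2.12] w 0.0004 tilt z [ 0.072  0.081 -0.994] F [ 0.2  0.9 -0.7] t 30.18 q6 -0.79
```

apply_moves:
  moves:
    - {"claw":255,"dp":[-0.1,-0.07,1],"turn":0}
    - {"claw":255,"dp":[-0.1,-0.07,1],"turn":0}
    - {"claw":255,"dp":[-0.05,-0.04,0.5],"turn":0}
    - {"claw":255,"dp":[-0.05,-0.04,0.5],"turn":0}
    - {"claw":255,"dp":[-0.05,-0.04,0.5],"turn":0}
    - {"claw":255,"dp":[-0.05,-0.04,0.5],"turn":0}

```text
t: 30.68
position: [0.485, -0.3604, 0.2753]
tcp_rot: [-0.008, 0.732, 0.679, 0.054]
wrist_force: [-0.6, 0.2, 1.4]
width: -0.0001
```

Run:
```python
from h import *
tip([.4925,-.354,.2015])
```

```text
tip [ 0.4899 -0.3542  0.2027]
pos [ 0.485  -0.3604  0.2753] turn 0.001 dp now [0.03 0.25 0.14] dp after turn [0.03 0.25 0.14] w -0.0001 tilt z [ 0.068  0.085 -0.994] F [-0.6  0.2  1.4] t 30.68 q6 -0.8
```

apply_moves:
  moves:
    - {"claw":255,"dp":[0,0,0.4],"turn":0}
    - {"claw":255,"dp":[0,0,0.4],"turn":0}

```text
t: 30.85
position: [0.4852, -0.3604, 0.2737]
tcp_rot: [-0.003, 0.732, 0.679, 0.053]
wrist_force: [-12.8, 6.7, 35.7]
width: -0.0002
```

It bottomed out at 35.7 N with the fingertips at 0.201. I'll retreat and check everything.

apply_moves:
  moves:
    - {"claw":255,"dp":[0,0,-1.5],"turn":0}
    - {"claw":255,"dp":[0,0,-3],"turn":0}
    - {"claw":255,"dp":[0,0,-3],"turn":0}
    - {"claw":255,"dp":[0,-3,-1],"turn":0}
    - {"claw":255,"dp":[0,-3,-1],"turn":0}
    - {"claw":255,"dp":[0,-3,0],"turn":0}
    - {"claw":255,"dp":[0,-3,0],"turn":0}
    - {"claw":255,"dp":[-3,-3,0],"turn":0}
    - {"claw":255,"dp":[-3,0,0],"turn":0}
    - {"claw":255,"dp":[0,0,0],"turn":0}
    - {"claw":255,"dp":[0,0,0],"turn":0}

```text
t: 31.77
position: [0.3187, -0.4127, 0.3578]
tcp_rot: [-0.002, 0.731, 0.681, 0.052]
wrist_force: [0.9, 0.7, -0.6]
width: 0.0001
```

Run:
```python
from h import *
s=snap('top');X=cloud(s)
im=cv2.cvtColor(s['pixels'],cv2.COLOR_RGB2BGR)[140:260,160:490]
cv2.imwrite('pics/t9.png',cv2.resize(im,None,fx=2.4,fy=2.4,interpolation=cv2.INTER_CUBIC))
tops(X,.185,.24,(.490,-.353),.03);tops(X,.185,.24,(.517,-.014),.03)
a=-.105;f=lambda P:(P[...,0]*np.cos(a)+P[...,1]*np.sin(a),-P[...,0]*np.sin(a)+P[...,1]*np.cos(a))
for c in((.392,.27),(.519,.257)):
  for lo,hi in((.095,.11),(.15,.18)):
    m=(X[...,2]>lo)&(X[...,2]<hi)&(np.hypot(X[...,0]-c[0],X[...,1]-c[1])<.05);w,v=f(X[m])
    if len(w):print(lo,len(w),np.percentile(w,[2,50,98]).round(4),np.percentile(v,[2,98]).round(4),X[m][:,2].max().round(4))
m=(X[...,2]>.066)&(X[...,2]<.09)&(np.hypot(X[...,0]-.456,X[...,1]-.263)<.14);P=X[m];print(np.round(cv2.minAreaRect((P[:,:2]*1000).astype(np.float32))[0],1))
st=bot.read_state();print(st['position'],st['wrist_force'],st['t'])
```

```text
[466 162  11  10  82] med [ 0.4895 -0.3523  0.1999] rect [ 491.1 -353.8] [21.6 23. ]
[342 156   5  11  45] med [ 0.5159 -0.0134  0.199 ] rect [517.8 -13.3] [11.2 24.2]
0.095 52 [0.3468 0.3524 0.3569] [0.2789 0.3487] 0.1076
0.15 37 [0.3366 0.3418 0.3468] [0.3019 0.3246] 0.1708
0.095 71 [0.4882 0.4919 0.4986] [0.2763 0.3439] 0.1095
0.15 38 [0.4885 0.4923 0.4981] [0.2992 0.3211] 0.1695
[455.5 262.9]
[ 0.31890923 -0.41267601  0.3575897 ] [-1.22165776  0.02930965 -0.45183   ] 31.8167
```

View pics/t9.png

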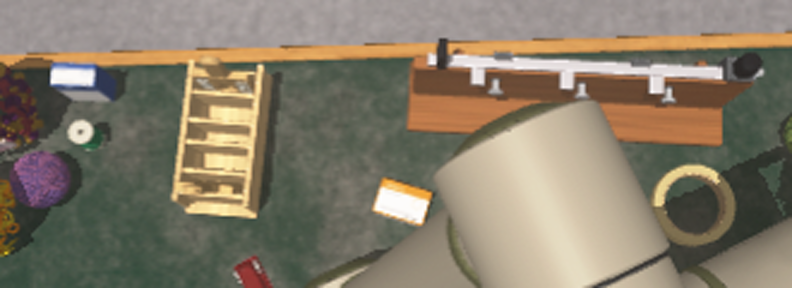

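The picture shows an empty rack with the strip home and the pin down at (745,68). Both boards are in the end slots, at (208,68) and (215,208). The tape, flat carton, tall carton and spool are where they were. The mushroom and tin are behind the arm. All readings are within limits, so I'm handing in.

```bash
python3 -c "
from workcell import bot
print(bot.sign_off())"
```

```text
the job is handed in; nothing more can be done
None
```

The job is done and handed in at about 32 s on the robot's clock. I pulled the pin up, slid the keeper strip open and filed both boards in the stand's two end slots. Stud 0 had no board. Then I slid the strip home and pushed the pin down until it bottomed.

Last checks:
- **Keeper and pin:** the strip's grip is back at its starting position to within about 1 mm. The pin knob top is at about 0.200 m, matching its reading before it was pulled. The strip met its end stop at about 26 N and the pin bottomed at about 36 N.
- **Boards:** both stand with their lower parts in the slots, released. Board 2 is nearly upright and about 5 mm off its slot's middle by the wrist camera. Board 1 leans about 0.17 rad against the partition (limit 0.35), with its lower edge about 7 mm off the middle (limit 12).
- **Stand and the other things:** the stand is where it was at the start. The tape, flat carton, tall carton and spool are in their original places. The mushroom and tin were hidden by the arm in the final picture, so I did not check them at the end.

Three things did not go cleanly:
- **Tool tilt:** the tool drifted to a lean of about 0.1 rad over the run, which I worked around.
- **Board 1:** it was briefly pressed onto the slot floor, with about 72 N at the wrist.
- **Pin knob:** the closed fingers touched its side with about 17 N before I backed off and came down from above.

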